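# Turn over the drawer fronts and lock them in the chest frame

## Task

Turn over each loose drawer front so that its painted face is up and lay each one flat in a bay of its own in the chest frame, in any bay. Only when all of them are in, knock both wooden pegs fully home with the mallet, not with the hand, then stand the mallet back on its cork mat, on its head as it was. Do not disturb the crockery.

Things in the scene. Friction and masses are not known exactly. Their poses are not given: they have to be found in the camera images.
- front_a: loose drawer front: flat block 50 (its x) x 80 (its y) x 18 mm (its z), origin at its centre. Its -z face is the painted show face (white, dark finger slot), its +z face the bare plywood back; at the start it lies back up on the table. All fronts are alike; two or three are there (the others absent)
- front_b: loose drawer front: flat block 50 (its x) x 80 (its y) x 18 mm (its z), origin at its centre. Its -z face is the painted show face (white, dark finger slot), its +z face the bare plywood back; at the start it lies back up on the table. All fronts are alike; two or three are there (the others absent)
- front_c: loose drawer front: flat block 50 (its x) x 80 (its y) x 18 mm (its z), origin at its centre. Its -z face is the painted show face (white, dark finger slot), its +z face the bare plywood back; at the start it lies back up on the table. All fronts are alike; two or three are there (the others absent)
- frame: white chest frame on its back, fixed; board 104 mm wide (x), y = -215 to +161 mm; origin on the board's top, 12 mm above the table, at the middle bay; z up. Three bays along y, each 90 mm long between ledges 8 mm high; beside each bay's centre two stops, 14 mm long, 6 mm high, 60 mm apart across x. The long sides are otherwise open. Fronts lie with the long side along y
- bay_1 (a point): centre of the +y bay, on the board's top surface (frame y = +100 mm)
- bay_2 (a point): centre of the middle bay (frame y = 0)
- bay_3 (a point): centre of the -y bay, next to the pegs (frame y = -100 mm)
- peg_near: wooden locking peg, round cap 24 mm across and 8 mm thick, at the -y end of the frame, the one nearer the robot (frame x = -30 mm, y = -187 mm); origin: centre of the cap's top, at first 26 to 30 mm above the board. It moves straight down (about 7 N), stays where it is left, and stops, fully home, 12 mm above the board
- peg_far: wooden locking peg, round cap 24 mm across and 8 mm thick, at the -y end of the frame, the one farther from the robot (frame x = +30 mm, y = -187 mm); origin: centre of the cap's top, at first 26 to 30 mm above the board. It moves straight down (about 7 N), stays where it is left, and stops, fully home, 12 mm above the board
- rest: fixed wooden slotted rest, base 60 mm (its x) x 90 x 10 mm with two cheeks 30 mm wide (x), 40 mm high, in which a front can be stood upright on its 50 mm end while the grip is changed; origin at the centre of its underside; the slot runs along its x, open at both ends and on top, 23 mm wide, its floor 10 mm above the table
- mat: fixed square cork mat, 85 x 85 x 5 mm; origin at the centre of its underside
- mallet: wooden mallet standing on its head: head 44 (its x) x 50 (its y) x 60 mm high (its z), origin at the centre of the head's lower, striking face; the handle, 22 mm wide and 26 mm high, sticks out level along -x from the head, from x = -22 to -162 mm, its middle 34 mm above the striking face; centre of mass about 15 mm from the head's centre towards the handle
- mug: white mug, 80 mm across, 95 mm high; a bystander
- mug2: another white mug, same size; a bystander
- coffeepot: white coffee pot, 120 mm across, 203 mm high; a bystander

How it is judged:
By the outcome, as a careful person would: the job done as asked, in the order asked, and still so for the second after the job is handed in, with the robot touching nothing.
Of front_a, front_b, front_c only 2 to 3 are there at a start; the rules pass over those that are not, and their reading is None.
At some moment in a run one of front_a, front_b, front_c may be knocked a few centimetres aside while the robot is not near it.
It also fails if it takes over 210 s, if anything falls off the work surface, if the arm or the gripper's body presses on something with over 40 N, if the wrist force passes 120 N, or if a joint passes its speed limit or range.

## Robot

A 6-joint arm with a two-finger parallel gripper is mounted at the origin on the work surface. World frame = base frame: x ahead of the robot, y to its left, z up, the work surface at z = 0. Lengths are in m, angles in rad, forces in N, time in s.
With the tool pointing down it reaches from about 0.375 to 0.9 m from the base axis. Payload 3.1 kg.
Tool frame: the origin (TCP) lies between the finger pads; the fingertips stand 19 mm ahead of it and the grasp point (between the pads) is the TCP; z points along the fingers, y is the line along which they close (so a half turn about z gives the same grasp; the last joint's range is limited). The gripper opens to 87 mm and grips with 3 to 60 N. Pads are 19 mm wide; open, the fingers measure 117 mm over their backs; the gripper's body (75 mm by 190 mm) begins 51 mm behind the grasp point.
Start: joints at [0.93, 0.527, 1.433, -0, 1.181, -0.178], TCP at [0.278, 0.56, 0.242] pointing down, gripper open.
Joint ranges: [-3.08, 3.08], [-0.75, 2.2], [0.22, 2.44], [-1.43, 4.57], [0, 2.65], [-2.85, 2.85]. Speed limits (rad/s): [2.79, 2.79, 3.14, 3.14, 3.14, 3.14].

## Interface

Orientations are given as a unit quaternion [x, y, z, w].
In Python, from rig import telemetry, viewer, hand_in gives the robot as it stands. The module is installed in compiled form; this text tells all that it offers.
- The arm moves only by the shell command python3 -m creep 'ROWS' [FORCE]. ROWS is JSON, a list of rows, each an object with "translation": the shift along the tool's x, y, z in mm, a list of three; "roll": the turn about the tool's z in degrees; "gripper": the finger opening in mm, from 0 to 87. In form: [{"translation": [tx, ty, tz], "roll": roll, "gripper": gripper}, ...]. A call has 1 to 5 rows; each row is the pose to reach, as a shift and turn from the pose commanded when the call began, along the tool's axes at that moment; what a row does not reach only later rows make up. A row lasts 1/12 s, in which the tool goes at most 41.7 mm and 7.16 degrees, less where a joint would pass 70% of its speed; a pose out of reach is approached as far as the arm can. A call with a gripper value outside its range is refused whole. The fingers move at their own pace and stop on an object; FORCE is the grip in N (left out, the last holds). Time passes only in rows, so rows that repeat a pose let the fingers close. It gives the time, the measured TCP pose, the force, the opening and the grip force at its end, in the units of the state.
- telemetry.get_obs(): the state, without advancing time (a new reading comes with each control period).
- viewer.camera(name): name is "side" or "top"; returns the picture (480x640x3 uint8, blue, green, red); there is no depth.
- viewer.camera_info(name): a dict with "intrinsics" (3x3 intrinsics, pixels), "rvec" (rotation vector, rad) and "tvec" (3), from world to camera coordinates, as OpenCV has them. Camera axes: x right, y down, z forward; pixel columns grow to the right and rows downward; lengths in m; the calibration is good to about 2 mm. A picture is of the moment at which its call begins. camera_info takes no time and is no camera call.
- hand_in(): hands the job in; it is judged then, once.
Trained networks look in the newest picture that a camera, given by its name, has taken for a name from the list of things; names that differ only in an ending like _2 or _b are one class to them, and where a whole thing is asked for, a point or a joint stands for the part that bears it (a point fixed in the world has none). Each returns a list of dicts, best first, with "p" (0 to 1); they miss things now and then, are a little off and sometimes report something else, mostly with a low value. They report only what shows in the picture. A call takes as long as a camera call.
- viewer.recognise(camera, thing): "bbox" ([left, top, width, height] in pixels, round what is visible of it).
The state is a dict: "time": time; "q": joint angles; "joint_velocities": joint speeds; "joint_torque": joint torques, N m; "position": TCP position; "tool_rot": TCP orientation; "ft_force": force on the tool from outside, world axes, zero at the start; "moment": the same for the moment, N m; "grip_width": finger opening in m; "grip_force": force on a finger pad.
Only numpy, scipy, OpenCV 4.12 (cv2) and the standard library are available. Lean on these libraries where they do the work, as an engineer would, in place of code of your own. Each camera call takes 0.05 s, during which the arm holds its last target. There are 200 camera calls.

## Working session

There is one attempt and no reset: what is moved stays moved. The work goes in short steps, Python scripts to look and compute and a shell command to move; the robot and the scene stay as the last step left them, time stands still between calls to the robot, and variables do not carry over. Pictures are saved under pics/ and viewed, at most 14 in all, crops included, and the job is handed in when it is done.

```bash
mkdir -p pics; cat > h.py <<'E'
import numpy as np, cv2
from rig import telemetry, viewer, hand_in
def cam(n):
    i=viewer.camera_info(n); return np.array(i["intrinsics"],float),np.array(i["rvec"],float).ravel(),np.array(i["tvec"],float).ravel()
def proj(n,P):
    K,r,t=cam(n); return cv2.projectPoints(np.array(P,float).reshape(-1,3),r,t,K,None)[0].reshape(-1,2)
def ray(n,uv):
    K,r,t=cam(n); R=cv2.Rodrigues(r)[0]; d=R.T@np.linalg.inv(K)@np.array([uv[0],uv[1],1.]); return -R.T@t,d/np.linalg.norm(d)
def atz(n,uv,z):
    o,d=ray(n,uv); return o+d*(z-o[2])/d[2]
def tri(u1,u2,n1="side",n2="top"):
    o1,d1=ray(n1,u1); o2,d2=ray(n2,u2); A=np.stack([d1,-d2],1); s=np.linalg.lstsq(A,o2-o1,rcond=None)[0]
    a,b=o1+s[0]*d1,o2+s[1]*d2; return (a+b)/2,np.linalg.norm(a-b)
E
python3 - <<'E'
from h import *
np.set_printoptions(precision=3,suppress=True)
o=telemetry.get_obs(); print({k:np.round(v,3) for k,v in o.items()})
for n in("side","top"):
    im=viewer.camera(n); cv2.imwrite(f"pics/{n}0.png",im); print(n,ray(n,(320,240)),cam(n)[0][0,0])
    for th in ["front_a","frame","peg_near","rest","mat","mallet","mug","coffeepot"]:
        print(th,[(np.round(d["bbox"],0).tolist(),round(d["p"],2)) for d in viewer.recognise(n,th)][:5])
E
```

```text
{'time': np.float64(0.0), 'q': array([ 0.931,  0.528,  1.434, -0.   ,  1.181, -0.178]), 'joint_velocities': array([ 0.001, -0.   ,  0.   ,  0.001, -0.   ,  0.001]), 'joint_torque': array([ -0.001, -44.004, -17.659,   0.063,   0.058,  -0.   ]), 'position': array([0.278, 0.559, 0.241]), 'tool_rot': array([ 0.229,  0.973, -0.001, -0.   ]), 'ft_force': array([-0.375,  0.203, -0.767]), 'moment': array([ 0.008,  0.02 , -0.026]), 'grip_force': np.float64(0.0), 'grip_width': np.float64(0.087)}
side (array([-0.192, -0.66 ,  1.03 ]), array([ 0.557,  0.472, -0.683])) 612.3591625351345
front_a [([189.0, 223.0, 37.0, 28.0], 0.82), ([228.0, 201.0, 35.0, 23.0], 0.63), ([169.0, 191.0, 36.0, 27.0], 0.59), ([295.0, 127.0, 51.0, 77.0], 0.38)]
frame [([298.0, 237.0, 159.0, 116.0], 0.58)]
peg_near [([415.0, 323.0, 15.0, 15.0], 0.62)]
rest [([243.0, 237.0, 39.0, 29.0], 0.91), ([301.0, 315.0, 58.0, 82.0], 0.44)]
mat [([288.0, 331.0, 50.0, 34.0], 0.61), ([432.0, 308.0, 13.0, 18.0], 0.39)]
mallet [([298.0, 315.0, 60.0, 82.0], 0.58), ([298.0, 239.0, 156.0, 114.0], 0.57)]
mug [([348.0, 178.0, 33.0, 49.0], 0.82), ([408.0, 214.0, 51.0, 52.0], 0.72)]
coffeepot [([295.0, 126.0, 50.0, 77.0], 0.92)]
top (array([0.363, 0.056, 1.165]), array([ 0.219, -0.003, -0.976])) 490.4327420366573
front_a [([214.0, 238.0, 41.0, 32.0], 0.95), ([152.0, 277.0, 44.0, 32.0], 0.78), ([219.0, 292.0, 39.0, 32.0], 0.76)]
frame [([328.0, 223.0, 159.0, 51.0], 0.89)]
peg_near [([322.0, 228.0, 162.0, 45.0], 0.64), ([473.0, 252.0, 8.0, 11.0], 0.44)]
rest [([272.0, 267.0, 39.0, 30.0], 0.84)]
mat [([389.0, 308.0, 37.0, 38.0], 0.59)]
mallet [([402.0, 312.0, 81.0, 41.0], 0.58)]
mug [([384.0, 147.0, 50.0, 48.0], 0.7), ([306.0, 144.0, 40.0, 51.0], 0.61), ([322.0, 222.0, 161.0, 51.0], 0.35)]
coffeepot [([218.0, 141.0, 86.0, 58.0], 0.66)]
```

View pics/top0.png

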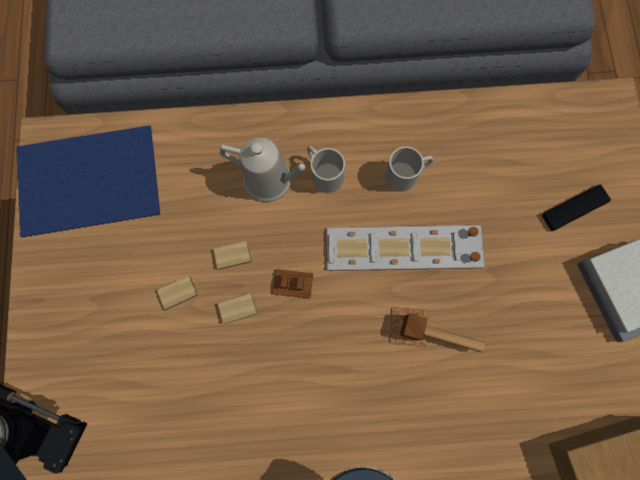

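View pics/side0.png

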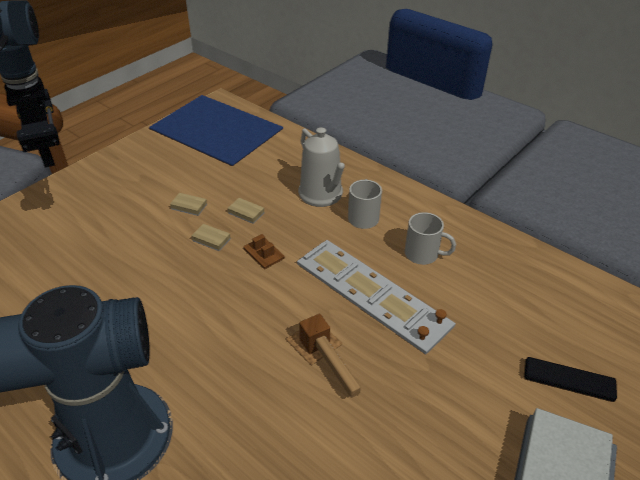

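```bash
python3 - <<'E'
from h import *
t=cv2.imread("pics/top0.png"); s=cv2.imread("pics/side0.png")
a=cv2.resize(t[210:360,140:340],None,fx=4,fy=4,interpolation=cv2.INTER_CUBIC)
b=cv2.resize(t[215:365,300:500],None,fx=4,fy=4,interpolation=cv2.INTER_CUBIC)
cv2.imwrite("pics/ta.png",a);cv2.imwrite("pics/tb.png",b)
H=cv2.cvtColor(t,cv2.COLOR_BGR2HSV); G=cv2.cvtColor(s,cv2.COLOR_BGR2HSV)
for p in [(231,255),(177,293),(237,308),(200,270),(260,330)]: print(H[p[1],p[0]])
for p in [(188,202),(246,208),(210,235),(200,260)]: print(G[p[1],p[0]])
E
```

```text
[ 20  97 158]
[ 20  98 161]
[ 20  98 156]
[ 15 122 148]
[ 15 124 152]
[ 21  90 150]
[ 21  88 148]
[ 21  90 150]
[ 16 118 134]
```

View pics/ta.png

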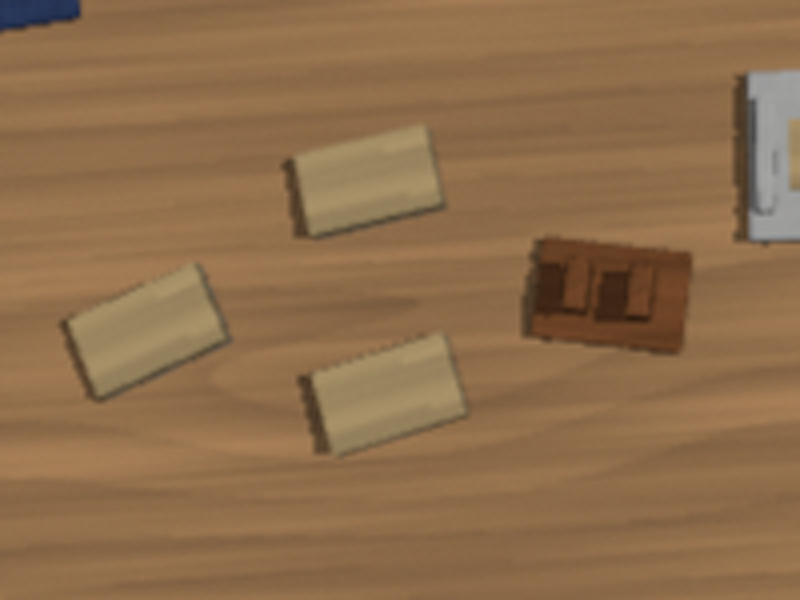

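View pics/tb.png

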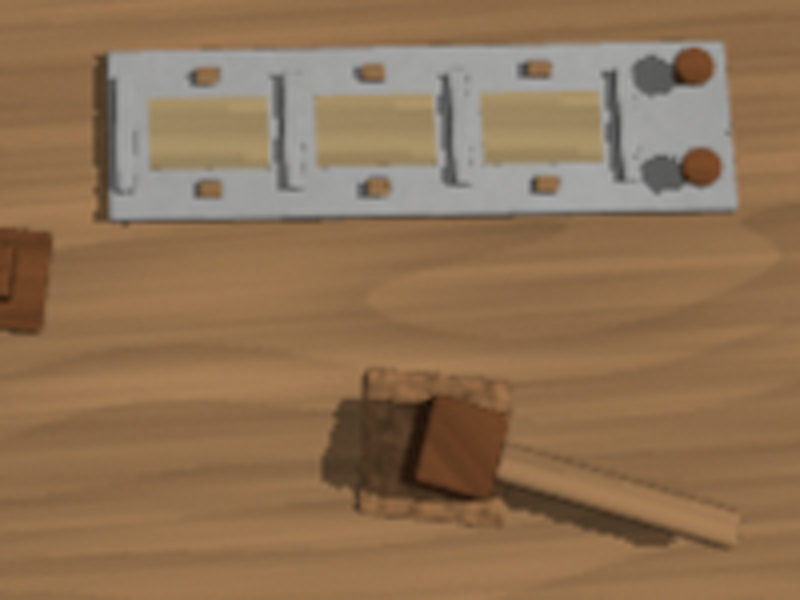

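```bash
cat > fronts.py <<'E'
from h import *
def seg(n,im,boxes):
    H=cv2.cvtColor(im,cv2.COLOR_BGR2HSV); out=[]
    for b in boxes:
        x,y,w,h=[int(v) for v in b]; x-=6;y-=6;w+=12;h+=12
        c=H[y:y+h,x:x+w]; m=((c[...,0]>=18)&(c[...,1]<112)&(c[...,2]>125)).astype(np.uint8)
        cs=cv2.findContours(m,cv2.RETR_EXTERNAL,cv2.CHAIN_APPROX_NONE)[0]
        c=max(cs,key=cv2.contourArea).reshape(-1,2)+[x,y]; out.append(c.astype(float))
    return out
E
python3 - <<'E'
from fronts import *
np.set_printoptions(precision=4,suppress=True)
t=cv2.imread("pics/top0.png"); s=cv2.imread("pics/side0.png")
T=seg("top",t,[(214,238,41,32),(152,277,44,32),(219,292,39,32)])
S=seg("side",s,[(228,201,35,23),(169,191,36,27),(189,223,37,28)])
for a,b in zip(T,S):
    w=np.array([atz("top",p,.018)[:2] for p in a]); (c,sz,ang)=cv2.minAreaRect((w*1000).astype(np.float32))
    bx=cv2.boxPoints((c,sz,ang)); e=[bx[1]-bx[0],bx[2]-bx[1]]; l=max(e,key=np.linalg.norm); yaw=np.degrees(np.arctan2(l[1],l[0]))%180
    f=lambda a:np.array(cv2.minAreaRect(a.astype(np.float32))[0])
    M=cv2.moments(a.astype(np.float32)); M2=cv2.moments(b.astype(np.float32)); g=lambda M:(M['m10']/M['m00'],M['m01']/M['m00'])
    print("front c",np.round(c,1),"size",np.round(sz,1),"long dir deg",round(yaw,1),"tri",tri(g(M2),g(M)))
def pt(x,y,z): return atz("top",(300+x/4,215+y/4),z)*1000
print("frame corners",[pt(*p,.012)[:2].round(1) for p in[(107,53),(722,43),(737,210),(108,220)]])
print("pegs",pt(694,66,.04),pt(701,166,.04))
print("head",[pt(*p,.065)[:2].round(1) for p in[(430,394),(507,412),(487,498),(412,474)]])
print("handle",pt(508,450,.052),pt(738,528,.052))
print("mat",[pt(*p,.005)[:2].round(1) for p in[(366,370),(510,382),(502,526),(357,511)]])
print("rest",[(atz("top",(140+x/4,210+y/4),.010)*1000)[:2].round(1) for x,y in[(540,237),(692,253),(682,353),(528,337)]])
# triangulations: side px guesses
for n,u,v in [("peg far",(441,314),(473.5,231.5)),("peg near",(424,331),(475.2,256.5)),("frame c",(375,293),None)]:
    if v: print(n,tri(u,v))
E
```

```text
front c [601.8 265. ] size [49.6 81.1] long dir deg 99.7 tri (array([0.6018, 0.2654, 0.0179]), np.float64(0.0004164535136614176))
front c [521.7 397.9] size [49.7 80.6] long dir deg 111.2 tri (array([0.5214, 0.3982, 0.0178]), np.float64(0.0003234936046640616))
front c [474.2 257.4] size [50.1 81.2] long dir deg 103.6 tri (array([0.474 , 0.2577, 0.0176]), np.float64(0.0002930311553713572))
frame corners [array([650.5,  34.5]), array([ 629.8, -337.7]), array([ 527.4, -332.4]), array([548.4,  41.3])]
pegs [ 610.6237 -309.7298   40.    ] [ 550.7489 -305.6487   40.    ]
head [array([ 429.3, -129.6]), array([ 416.4, -171.2]), array([ 370.6, -154.8]), array([ 386.5, -115. ])]
handle [ 396.0106 -171.9941   52.    ] [ 344.359  -294.3413   52.    ]
mat [array([ 449.6, -103.7]), array([ 436.5, -187.4]), array([ 354.5, -173.2]), array([369. , -90.3])]
rest [array([559.5, 164.8]), array([543.4,  75.1]), array([484.5,  84.9]), array([500.4, 174.8])]
peg far (array([ 0.612 , -0.3114,  0.0364]), np.float64(0.0013633136533992333))
peg near (array([ 0.5527, -0.3084,  0.0334]), np.float64(0.0020549541236988588))
```

```bash
cat > go.py <<'E'
import sys, numpy as np
from rig import telemetry
from scipy.spatial.transform import Rotation as R
# usage: go.py x y z heading [x y z heading ...]  mm, deg: prints shifts, chained
a=np.array([float(v) for v in sys.argv[1:]]).reshape(-1,4)
o=telemetry.get_obs(); M=R.from_quat(o["tool_rot"]).as_matrix(); p=np.array(o["position"])*1000
h=np.degrees(np.arctan2(M[1,1],M[0,1])); print("at",p.round(1),"head",round(h,1),"w",round(o["grip_width"]*1000,1),"F",np.round(o["ft_force"],1),"g",round(float(o["grip_force"]),1),"t",round(float(o["time"]),1),"q6",round(o["q"][5],2))
for x,y,z,g in a:
    c,s=np.cos(np.radians(h)),np.sin(np.radians(h)); d=np.array([x,y,z])-p
    r=h-g; r=(r+180)%360-180
    print("tr",[round(float(v),1) for v in (-s*d[0]+c*d[1],c*d[0]+s*d[1],-d[2])],"roll",round(r,1),"rows",round(max(np.linalg.norm(d)/41.7,abs(r)/7.16),1)); p=np.array([x,y,z]);h=g
E
python3 go.py 467 286 120 13.6 467 286 21 13.6
```

```text
at [278.4 559.5 241.6] head 63.5 w 87.0 F [-0.1  0.2  0.4] g 0.0 t 0.9 q6 -0.18
tr [-290.7, -160.9, 121.6] roll 49.9 rows 8.5
tr [0.0, 0.0, 99.0] roll 0.0 rows 2.4
```

```bash
python3 go.py 375 420 190 30 467 286 100 13.6 467 286 21 13.6
```

```text
at [278.4 559.5 241.6] head 63.5 w 87.0 F [-0.1  0.2  0.4] g 0.0 t 0.9 q6 -0.18
tr [-148.6, -81.9, 51.6] roll 33.5 rows 4.7
tr [-162.0, 12.7, 90.0] roll 16.4 rows 4.5
tr [0.0, 0.0, 79.0] roll 0.0 rows 1.9
```

```bash
python3 -m creep '[{"translation":[-148.6,-81.9,51.6],"roll":33.5,"gripper":87},{"translation":[-148.6,-81.9,51.6],"roll":33.5,"gripper":87},{"translation":[-148.6,-81.9,51.6],"roll":33.5,"gripper":87},{"translation":[-148.6,-81.9,51.6],"roll":33.5,"gripper":87},{"translation":[-148.6,-81.9,51.6],"roll":33.5,"gripper":87}]' 3
python3 -m creep '[{"translation":[-162,12.7,90],"roll":16.4,"gripper":87},{"translation":[-162,12.7,90],"roll":16.4,"gripper":87},{"translation":[-162,12.7,90],"roll":16.4,"gripper":87},{"translation":[-162,12.7,90],"roll":16.4,"gripper":87},{"translation":[-162,12.7,90],"roll":16.4,"gripper":87}]'
python3 go.py 467 286 21 13.6
```

```text
time: 1.32
position: [0.3768, 0.4153, 0.1882]
tool_rot: [0.504, 0.864, -0.002, 0.0]
ft_force: [-0.1, -1.0, -0.2]
grip_width: 0.087
grip_force: 0.0
time: 1.73
position: [0.4687, 0.2827, 0.098]
tool_rot: [0.619, 0.785, -0.001, 0.0]
ft_force: [-0.9, -0.0, -0.4]
grip_width: 0.0872
grip_force: 0.0
at [468.7 282.7  98. ] head 13.5 w 87.2 F [-0.9 -0.  -0.4] g 0.0 t 1.7 q6 0.1
tr [3.6, -0.9, 77.0] roll -0.1 rows 1.8
```

```bash
python3 -m creep '[{"translation":[0,0,40],"roll":0,"gripper":87},{"translation":[0,0,60],"roll":0,"gripper":87},{"translation":[0,0,60],"roll":0,"gripper":87}]'
python3 go.py 467 286 21 13.6
```

```text
time: 1.98
position: [0.4649, 0.2844, 0.0362]
tool_rot: [0.619, 0.786, -0.003, -0.002]
ft_force: [-0.6, -0.5, -0.2]
grip_width: 0.0868
grip_force: 0.0
at [464.9 284.4  36.2] head 13.5 w 86.8 F [-0.6 -0.5 -0.2] g 0.0 t 2.0 q6 0.11
tr [1.1, 2.4, 15.2] roll -0.1 rows 0.4
```

```bash
python3 -m creep '[{"translation":[0,0,15],"roll":0,"gripper":87},{"translation":[0,0,15],"roll":0,"gripper":87},{"translation":[0,0,15],"roll":0,"gripper":87}]'
python3 go.py; sleep 0; python3 -m creep '[{"translation":[0,0,0],"roll":0,"gripper":40},{"translation":[0,0,0],"roll":0,"gripper":40},{"translation":[0,0,0],"roll":0,"gripper":40},{"translation":[0,0,0],"roll":0,"gripper":40},{"translation":[0,0,0],"roll":0,"gripper":40}]' 3
python3 go.py
```

```text
time: 2.23
position: [0.4671, 0.2865, 0.0255]
tool_rot: [0.618, 0.786, 0.0, 0.0]
ft_force: [0.5, 1.0, -0.7]
grip_width: 0.087
grip_force: 0.0
at [467.1 286.5  25.5] head 13.7 w 87.0 F [ 0.5  1.  -0.7] g 0.0 t 2.2 q6 0.11
time: 2.65
position: [0.4673, 0.2863, 0.0256]
tool_rot: [0.618, 0.786, 0.0, 0.0]
ft_force: [0.5, 0.6, 0.2]
grip_width: 0.062
grip_force: 0.0
at [467.3 286.3  25.6] head 13.6 w 62.0 F [0.5 0.6 0.2] g 0.0 t 2.6 q6 0.11
```

```bash
python3 -m creep '[{"translation":[0,0,4],"roll":0,"gripper":40},{"translation":[0,0,4],"roll":0,"gripper":40},{"translation":[0,0,4],"roll":0,"gripper":40},{"translation":[0,0,4],"roll":0,"gripper":40},{"translation":[0,0,4],"roll":0,"gripper":40}]' 3
python3 -m creep '[{"translation":[0,0,-20],"roll":0,"gripper":40},{"translation":[0,0,-40],"roll":0,"gripper":40},{"translation":[0,0,-80],"roll":0,"gripper":40},{"translation":[0,0,-100],"roll":0,"gripper":40},{"translation":[0,0,-100],"roll":0,"gripper":40}]'
python3 - <<'E'
from h import *
t=viewer.camera("top");s=viewer.camera("side")
cv2.imwrite("pics/l1.png",np.hstack([cv2.resize(t[200:380,120:300],(400,400)),cv2.resize(s[130:280,130:280],(400,400))]))
E
```

```text
time: 3.07
position: [0.4669, 0.286, 0.0207]
tool_rot: [0.618, 0.786, -0.0, -0.0]
ft_force: [-0.4, 0.2, -0.4]
grip_width: 0.0503
grip_force: 3.0
time: 3.48
position: [0.4698, 0.2873, 0.1252]
tool_rot: [0.618, 0.786, 0.004, 0.002]
ft_force: [0.3, 0.3, -0.9]
grip_width: 0.0502
grip_force: 3.0
```

View pics/l1.png

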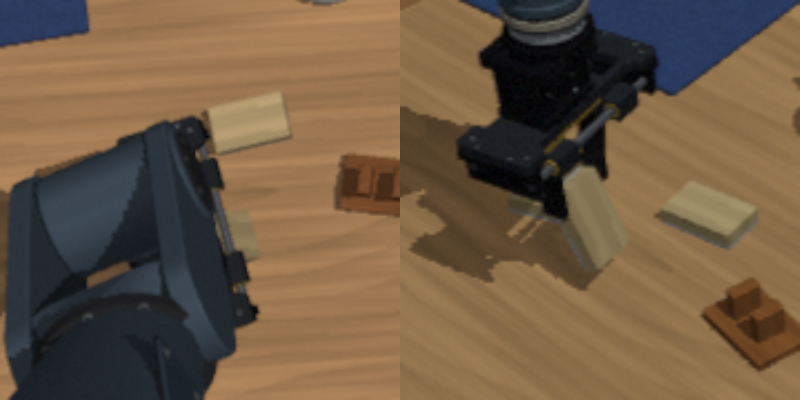

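```bash
python3 - <<'E'
from h import *
for n,u in (("mug",(327,160)),("mug2",(405,162))): print(n,atz("top",u,.095))
print("pot",atz("top",(268,190),0.0),atz("top",(257,147),0.2),atz("top",(225,150),.15))
o=np.array([590.5,-121.6]);ey=np.array([.0555,.9985]);
for y in (205,126,161): print(y,o+ey*y)
E
python3 go.py 540 190 150 5 602 83 150 -3.2 602 83 85 -3.2
```

```text
mug [0.7923931  0.02371109 0.095     ]
mug2 [ 0.77440705 -0.15612884  0.095     ]
pot [0.76192658 0.17312577 0.        ] [0.78995183 0.17170999 0.2       ] [0.81008655 0.24853981 0.15      ]
205 [601.8775  83.0925]
126 [597.493   4.211]
161 [599.4355  39.1585]
at [467.2 286.2 121.5] head 13.6 w 50.1 F [-0.4 -0.4 -1. ] g 3.0 t 3.6 q6 0.11
tr [-110.6, 48.0, -28.5] roll 8.6 rows 3.0
tr [-112.0, 52.4, -0.0] roll 8.2 rows 3.0
tr [0.0, 0.0, 65.0] roll 0.0 rows 1.6
```

```bash
python3 -m creep '[{"translation":[-37,16,-28],"roll":3,"gripper":40},{"translation":[-74,32,-28],"roll":6,"gripper":40},{"translation":[-110.6,48,-28.5],"roll":8.6,"gripper":40},{"translation":[-110.6,48,-28.5],"roll":8.6,"gripper":40}]'
python3 -m creep '[{"translation":[-37,17,0],"roll":3,"gripper":40},{"translation":[-74,35,0],"roll":6,"gripper":40},{"translation":[-112,52.4,0],"roll":8.2,"gripper":40},{"translation":[-112,52.4,0],"roll":8.2,"gripper":40}]'
python3 -m creep '[{"translation":[0,0,40],"roll":0,"gripper":40},{"translation":[0,0,65],"roll":0,"gripper":40},{"translation":[0,0,65],"roll":0,"gripper":40}]'
python3 - <<'E'
from h import *
t=viewer.camera("top");s=viewer.camera("side")
cv2.imwrite("pics/l2.png",np.hstack([cv2.resize(t[200:300,250:370],(360,300)),cv2.resize(s[170:300,220:360],(430,400))[:300]]) if 0 else cv2.resize(s[150:300,200:400],(800,600)))
E
python3 go.py 597.5 4.2 76 -3.2
```

```text
time: 3.92
position: [0.5449, 0.1849, 0.1486]
tool_rot: [0.677, 0.736, 0.001, 0.002]
ft_force: [0.3, -0.3, -1.4]
grip_width: 0.0501
grip_force: 3.0
time: 4.25
position: [0.6062, 0.0761, 0.1476]
tool_rot: [0.729, 0.685, 0.0, 0.002]
ft_force: [0.2, 0.6, -0.3]
grip_width: 0.0497
grip_force: 3.0
time: 4.5
position: [0.5974, 0.0827, 0.0781]
tool_rot: [0.727, 0.687, -0.004, -0.004]
ft_force: [-0.9, 0.4, -1.1]
grip_width: 0.0504
grip_force: 3.0
at [599.9  83.2  82.3] head -3.1 w 50.3 F [-0.6  0.7 -0.7] g 3.0 t 4.6 q6 0.01
tr [-79.0, 2.0, 6.3] roll 0.1 rows 1.9
```

View pics/l2.png

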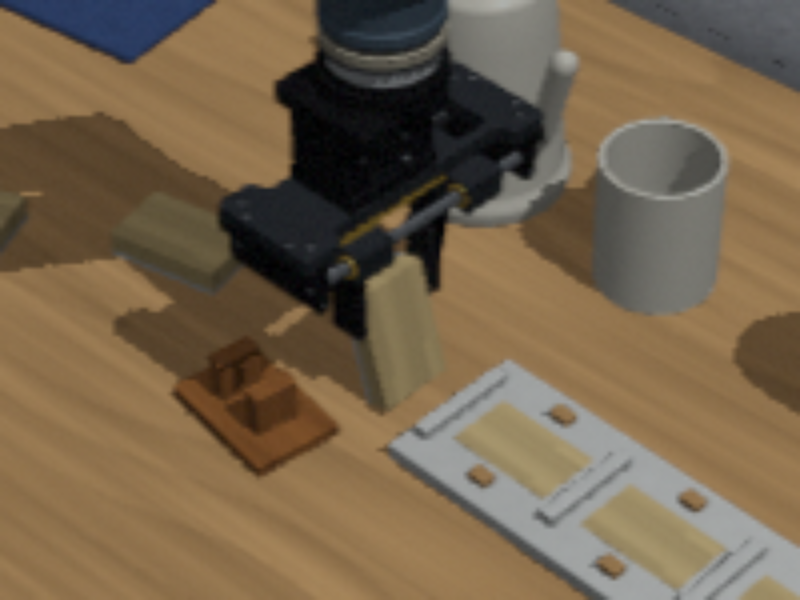

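```bash
python3 -m creep '[{"translation":[-20,0,0],"roll":0,"gripper":40},{"translation":[-40,0,0],"roll":0,"gripper":40},{"translation":[-55,0,2],"roll":0,"gripper":40},{"translation":[-68,0,6],"roll":0,"gripper":40},{"translation":[-80,0,10],"roll":0,"gripper":40}]'
python3 - <<'E'
from h import *
s=viewer.camera("side")
cv2.imwrite("pics/l3.png",cv2.resize(s[180:300,240:400],(800,600)))
E
python3 go.py
```

```text
time: 5.02
position: [0.5982, 0.0026, 0.0756]
tool_rot: [0.726, 0.687, 0.001, 0.001]
ft_force: [0.2, 0.5, -1.0]
grip_width: 0.0498
grip_force: 3.0
at [5.977e+02 5.000e-01 7.440e+01] head -3.2 w 50.3 F [ 0.1 -1.4 -1.1] g 3.0 t 5.1 q6 -0.13
```

View pics/l3.png

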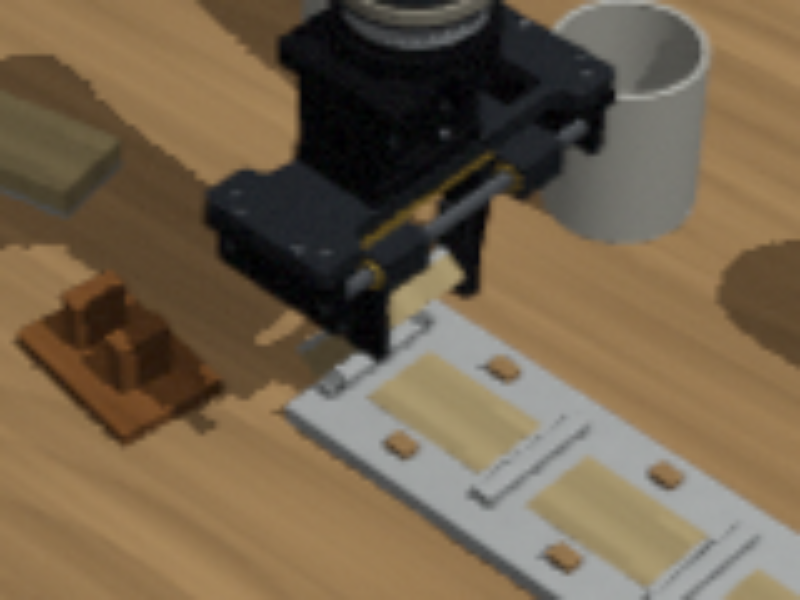

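```bash
python3 -m creep '[{"translation":[0,0,0],"roll":0,"gripper":40},{"translation":[0,0,0],"roll":0,"gripper":40},{"translation":[0,0,-20],"roll":0,"gripper":40},{"translation":[0,0,-35],"roll":0,"gripper":40},{"translation":[0,0,-35],"roll":0,"gripper":40}]' 20
python3 go.py 595.8 -25.8 105 -3.2
```

```text
time: 5.48
position: [0.5994, 0.0038, 0.1121]
tool_rot: [0.726, 0.688, 0.002, 0.002]
ft_force: [0.9, -0.0, -0.8]
grip_width: 0.0502
grip_force: 20.0
at [599.4   3.8 112.1] head -3.1 w 50.2 F [ 0.9 -0.  -0.8] g 20.0 t 5.5 q6 -0.13
tr [-29.7, -2.0, 7.1] roll 0.1 rows 0.7
```

```bash
python3 -m creep '[{"translation":[-15,0,3],"roll":0,"gripper":40},{"translation":[-29,-1,6],"roll":0,"gripper":40},{"translation":[-29,-1,6],"roll":0,"gripper":40},{"translation":[-29,-1,6],"roll":0,"gripper":40},{"translation":[-29,-1,6],"roll":0,"gripper":40}]'
python3 - <<'E'
from h import *
s=viewer.camera("side")
cv2.imwrite("pics/l4.png",cv2.resize(s[180:300,240:400],(800,600)))
E
python3 go.py 595.8 -25.8 86 -3.2
```

```text
time: 5.9
position: [0.5944, -0.0256, 0.1028]
tool_rot: [0.727, 0.687, -0.0, -0.001]
ft_force: [-0.1, 0.6, -0.2]
grip_width: 0.0498
grip_force: 20.0
at [594.5 -25.5 103. ] head -3.2 w 50.0 F [ 0.1 -0.3 -0.5] g 20.0 t 6.0 q6 -0.18
tr [-0.3, 1.3, 17.0] roll 0.0 rows 0.4
```

View pics/l4.png

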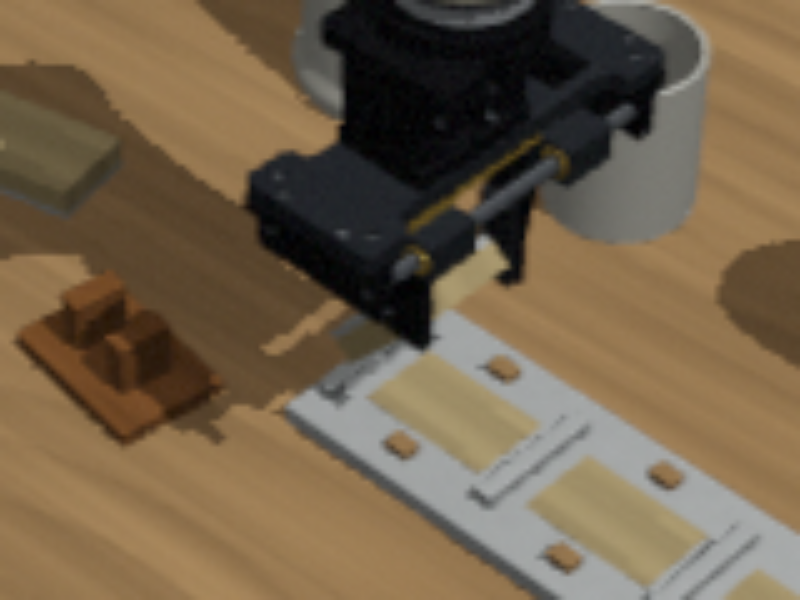

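```bash
python3 - <<'E'
from h import *
ex=np.array([.9985,-.0555,0]);ey=np.array([.0555,.9985,0]);ez=np.array([0,0,1.])
p=np.array([594.5,-25.5,92])
for th in (30,40,50,60,70):
    a=np.radians(th); l=ey*np.sin(a)-ez*np.cos(a); n=ey*np.cos(a)+ez*np.sin(a) # n: painted normal
    P=[p+69*l-25*ex+9*n,p+69*l-25*ex-9*n,p-11*l+25*ex-9*n,p-11*l+25*ex+9*n]
    print(th,((proj("side",np.array(P)/1000)-[240,180])*5).round(0).tolist())
E
```

```text
30 [[350.0, 361.0], [374.0, 391.0], [515.0, 269.0], [490.0, 238.0]]
40 [[336.0, 339.0], [357.0, 371.0], [516.0, 274.0], [494.0, 241.0]]
50 [[324.0, 316.0], [342.0, 350.0], [516.0, 278.0], [498.0, 244.0]]
60 [[316.0, 293.0], [330.0, 327.0], [515.0, 282.0], [502.0, 247.0]]
70 [[310.0, 271.0], [320.0, 304.0], [514.0, 285.0], [505.0, 251.0]]
```

```bash
python3 -m creep '[{"translation":[-3,1,12],"roll":0,"gripper":40},{"translation":[-3,1,22],"roll":0,"gripper":40},{"translation":[-3,1,22],"roll":0,"gripper":40},{"translation":[-3,1,22],"roll":0,"gripper":40}]' 20
python3 -m creep '[{"translation":[0,0,0],"roll":0,"gripper":40},{"translation":[-10,0,10],"roll":0,"gripper":40},{"translation":[-19,0,25],"roll":0,"gripper":40},{"translation":[-21,0,36],"roll":0,"gripper":40},{"translation":[-22,0,44],"roll":0,"gripper":40}]' 3
python3 -m creep '[{"translation":[0,0,2],"roll":0,"gripper":40},{"translation":[0,0,3],"roll":0,"gripper":40},{"translation":[0,0,3],"roll":0,"gripper":40}]' 3
python3 - <<'E'
from h import *
s=viewer.camera("side")
cv2.imwrite("pics/l5.png",cv2.resize(s[180:300,240:400],(800,600)))
E
python3 go.py
```

```text
time: 6.28
position: [0.5949, -0.0286, 0.0802]
tool_rot: [0.726, 0.687, -0.001, -0.001]
ft_force: [0.4, -0.0, -0.8]
grip_width: 0.0503
grip_force: 20.0
time: 6.7
position: [0.5941, -0.0517, 0.0361]
tool_rot: [0.727, 0.687, -0.0, -0.0]
ft_force: [-0.1, -1.1, -0.0]
grip_width: 0.05
grip_force: 3.0
time: 6.95
position: [0.5941, -0.0504, 0.0341]
tool_rot: [0.726, 0.687, -0.0, -0.0]
ft_force: [-0.4, 0.4, -0.7]
grip_width: 0.0498
grip_force: 3.0
at [594.4 -50.4  34.5] head -3.1 w 49.6 F [-0.3  0.3 -1.5] g 3.0 t 7.0 q6 -0.22
```

View pics/l5.png

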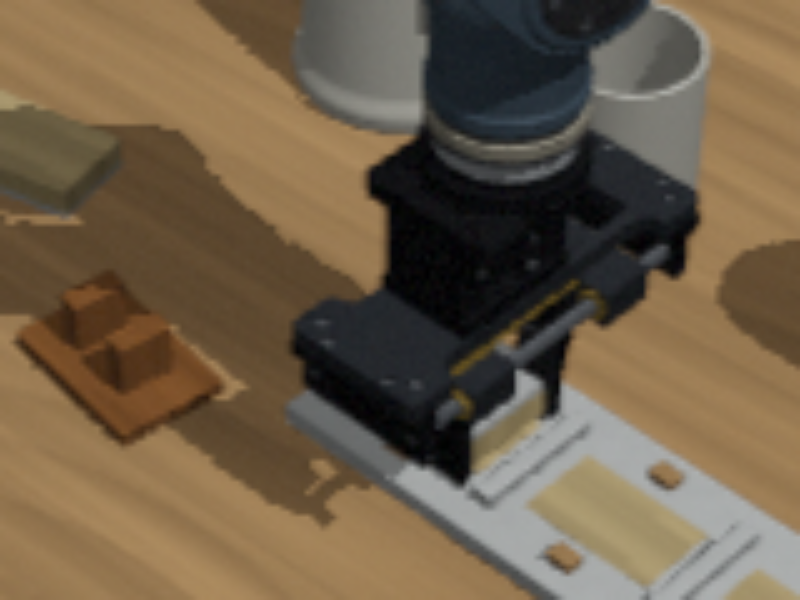

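```bash
python3 -m creep '[{"translation":[0,0,0],"roll":0,"gripper":72},{"translation":[0,0,0],"roll":0,"gripper":72},{"translation":[0,0,0],"roll":0,"gripper":72},{"translation":[0,0,0],"roll":0,"gripper":72},{"translation":[0,0,0],"roll":0,"gripper":72}]' 3
python3 -m creep '[{"translation":[0,0,-40],"roll":0,"gripper":87},{"translation":[0,0,-80],"roll":0,"gripper":87},{"translation":[0,0,-120],"roll":0,"gripper":87},{"translation":[0,0,-120],"roll":0,"gripper":87}]'
python3 go.py 598 150 150 5
python3 - <<'E'
from h import *
s=viewer.camera("side")
cv2.imwrite("pics/l6.png",cv2.resize(s[200:320,260:420],(800,600)))
E
```

```text
time: 7.42
position: [0.5946, -0.0507, 0.0347]
tool_rot: [0.726, 0.687, 0.0, 0.0]
ft_force: [0.2, -0.4, -0.4]
grip_width: 0.0701
grip_force: 0.0
time: 7.75
position: [0.5995, -0.052, 0.1622]
tool_rot: [0.726, 0.687, 0.004, 0.007]
ft_force: [2.0, -0.7, 0.3]
grip_width: 0.085
grip_force: 0.0
at [599.5 -52.  162.2] head -3.1 w 85.0 F [ 2.  -0.7  0.3] g 0.0 t 7.8 q6 -0.22
tr [201.6, -12.6, 12.2] roll -8.1 rows 4.9
```

View pics/l6.png

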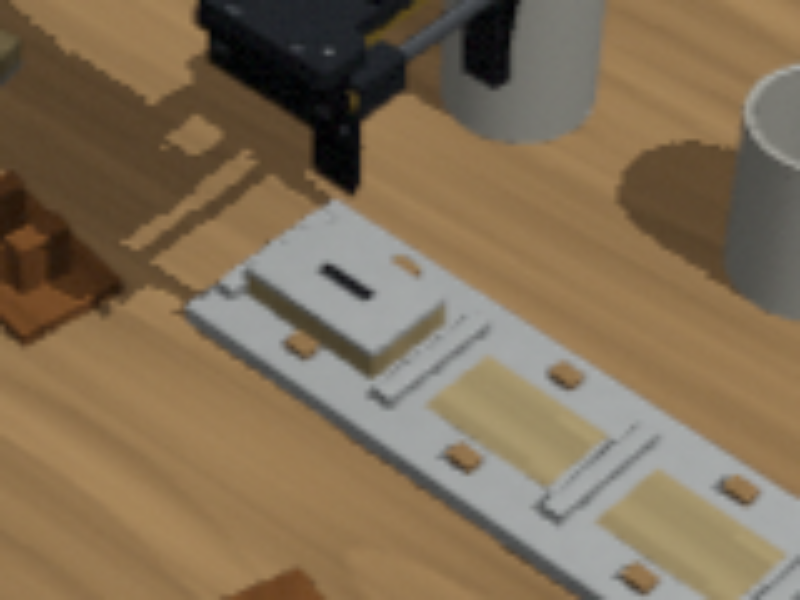

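```bash
cat > meas.py <<'E'
from fronts import *
t=viewer.camera("top"); r=viewer.recognise("top","front_a"); viewer.camera("side")
for d in r:
    if d["p"]<.4 or d["bbox"][0]>310: continue
    try:
        a=seg("top",t,[d["bbox"]])[0]; w=np.array([atz("top",p,.018)[:2] for p in a]); c,sz,ang=cv2.minAreaRect((w*1000).astype(np.float32))
        bx=cv2.boxPoints((c,sz,ang)); l=max([bx[1]-bx[0],bx[2]-bx[1]],key=np.linalg.norm); yaw=np.degrees(np.arctan2(l[1],l[0]))%180
        u=l/np.linalg.norm(l)*(1 if l[1]>0 else -1); g=np.array(c)+29*u
        print("front",np.round(c,1),np.round(sz,1),"long",round(yaw,1),"grip +y",g.round(1),"head",round(yaw-90,1),d["p"])
    except Exception as e: print(d,e)
E
python3 meas.py; python3 go.py 600 130 150 5 597 293 100 9.7 597 293 24 9.7
```

```text
front [539.2 406.5] [14.1 77.8] long 113.3 grip +y [527.7 433.1] head 23.3 0.91
front [592.2 266.4] [23.5 78.9] long 108.7 grip +y [582.9 293.9] head 18.7 0.89
at [593.5 -50.6 153.8] head -3.2 w 86.8 F [-1.3  0.1  0.1] g 0.0 t 8.0 q6 -0.22
tr [180.6, -3.5, 3.8] roll -8.2 rows 4.3
tr [162.6, 11.2, 50.0] roll -4.7 rows 4.1
tr [0.0, 0.0, 76.0] roll 0.0 rows 1.8
```

```bash
python3 - <<'E'
from h import *
for n in ("top","side"):
    viewer.camera(n); print(n,[(np.round(d["bbox"]).tolist(),round(d["p"],2)) for d in viewer.recognise(n,"front_a")])
E
```

```text
top [([213.0, 239.0, 41.0, 29.0], 0.93), ([152.0, 276.0, 38.0, 33.0], 0.58), ([217.0, 139.0, 88.0, 60.0], 0.33)]
side [([227.0, 201.0, 35.0, 24.0], 0.85), ([309.0, 243.0, 40.0, 34.0], 0.81), ([169.0, 196.0, 40.0, 23.0], 0.68)]
```

```bash
python3 -m creep '[{"translation":[40,-1,0],"roll":-2,"gripper":87},{"translation":[80,-2,0],"roll":-4,"gripper":87},{"translation":[120,-3,0],"roll":-6,"gripper":87},{"translation":[160,-3,2],"roll":-8,"gripper":87},{"translation":[180.6,-3.5,3.8],"roll":-8.2,"gripper":87}]' 3
python3 -m creep '[{"translation":[40,3,0],"roll":-2,"gripper":87},{"translation":[80,6,5],"roll":-4,"gripper":87},{"translation":[120,9,20],"roll":-4.7,"gripper":87},{"translation":[155,11,40],"roll":-4.7,"gripper":87},{"translation":[162.6,11.2,50],"roll":-4.7,"gripper":87}]'
python3 -m creep '[{"translation":[0,0,30],"roll":0,"gripper":87},{"translation":[0,0,50],"roll":0,"gripper":87},{"translation":[0,0,55],"roll":0,"gripper":80},{"translation":[0,0,55],"roll":0,"gripper":80}]'
python3 go.py 597 293.5 21.5 9.7
```

```text
time: 8.57
position: [0.6001, 0.1338, 0.1495]
tool_rot: [0.674, 0.739, -0.0, -0.001]
ft_force: [0.2, -0.4, -0.5]
grip_width: 0.0868
grip_force: 0.0
time: 8.98
position: [0.5956, 0.2981, 0.0976]
tool_rot: [0.643, 0.766, -0.0, -0.002]
ft_force: [-0.6, -0.0, 0.3]
grip_width: 0.087
grip_force: 0.0
time: 9.32
position: [0.5958, 0.2917, 0.0427]
tool_rot: [0.645, 0.765, -0.003, -0.002]
ft_force: [0.5, -0.1, 0.5]
grip_width: 0.0822
grip_force: 0.0
at [595.8 291.7  42.7] head 9.7 w 82.2 F [ 0.5 -0.1  0.5] g 0.0 t 9.3 q6 0.12
tr [1.6, 1.5, 21.2] roll 0.0 rows 0.5
```

```bash
python3 -m creep '[{"translation":[0,0,19],"roll":0,"gripper":70},{"translation":[0,0,19],"roll":0,"gripper":65},{"translation":[0,0,19],"roll":0,"gripper":62},{"translation":[0,0,19],"roll":0,"gripper":60},{"translation":[0,0,19],"roll":0,"gripper":60}]'
python3 go.py 597 293.5 21 9.7
```

```text
time: 9.73
position: [0.5988, 0.2927, 0.0282]
tool_rot: [0.645, 0.764, 0.001, 0.001]
ft_force: [0.3, -0.1, 0.4]
grip_width: 0.0619
grip_force: 0.0
at [598.8 292.7  28.2] head 9.7 w 61.9 F [ 0.3 -0.1  0.4] g 0.0 t 9.7 q6 0.12
tr [1.1, -1.6, 7.2] roll 0.0 rows 0.2
```

```bash
python3 -m creep '[{"translation":[1,-1,6.5],"roll":0,"gripper":60},{"translation":[1,-1,6.5],"roll":0,"gripper":40},{"translation":[1,-1,6.5],"roll":0,"gripper":40},{"translation":[1,-1,6.5],"roll":0,"gripper":40},{"translation":[1,-1,6.5],"roll":0,"gripper":40}]' 3
python3 go.py
python3 -m creep '[{"translation":[0,0,-20],"roll":0,"gripper":40},{"translation":[0,0,-40],"roll":0,"gripper":40},{"translation":[0,0,-80],"roll":0,"gripper":40},{"translation":[0,0,-110],"roll":0,"gripper":40},{"translation":[0,0,-128],"roll":0,"gripper":40}]'
python3 go.py 602 170 150 0 602 83 150 -3.2 602 83 84 -3.2
```

```text
time: 10.15
position: [0.5965, 0.2935, 0.0201]
tool_rot: [0.645, 0.765, -0.0, -0.0]
ft_force: [0.4, 0.2, -0.2]
grip_width: 0.0503
grip_force: 3.0
at [596.5 293.5  20.1] head 9.7 w 50.3 F [ 0.4  0.2 -0.2] g 3.0 t 10.2 q6 0.12
time: 10.57
position: [0.5983, 0.2941, 0.152]
tool_rot: [0.644, 0.765, 0.002, 0.001]
ft_force: [0.5, -0.9, -1.5]
grip_width: 0.0502
grip_force: 3.0
at [598.3 294.1 152. ] head 9.7 w 50.2 F [ 0.5 -0.9 -1.5] g 3.0 t 10.6 q6 0.12
tr [-122.9, -17.3, 2.0] roll 9.7 rows 3.0
tr [-87.0, 0.0, -0.0] roll 3.2 rows 2.1
tr [0.0, 0.0, 66.0] roll 0.0 rows 1.6
```

```bash
python3 -m creep '[{"translation":[-40,-5,0],"roll":3,"gripper":40},{"translation":[-80,-10,0],"roll":6,"gripper":40},{"translation":[-122,-15.5,-2],"roll":9.7,"gripper":40},{"translation":[-122,-15.5,-2],"roll":9.7,"gripper":40}]'
python3 -m creep '[{"translation":[-35,0,0],"roll":3.2,"gripper":40},{"translation":[-70,0,0],"roll":3.2,"gripper":40},{"translation":[-87,0,0],"roll":3.2,"gripper":40},{"translation":[-87,0,0],"roll":3.2,"gripper":40},{"translation":[-87,0,20],"roll":3.2,"gripper":40}]'
python3 -m creep '[{"translation":[0,0,20],"roll":0,"gripper":40},{"translation":[0,0,44],"roll":0,"gripper":40},{"translation":[0,0,44],"roll":0,"gripper":40},{"translation":[0,0,44],"roll":0,"gripper":40},{"translation":[0,0,44],"roll":0,"gripper":40}]'
python3 go.py 602 83 84 -3.2
```

```text
time: 10.9
position: [0.6026, 0.1638, 0.1506]
tool_rot: [0.709, 0.705, -0.001, 0.001]
ft_force: [-0.1, 1.1, 0.3]
grip_width: 0.0498
grip_force: 3.0
time: 11.32
position: [0.6052, 0.0826, 0.1334]
tool_rot: [0.727, 0.686, 0.003, 0.003]
ft_force: [1.7, 1.1, -0.4]
grip_width: 0.0503
grip_force: 3.0
time: 11.73
position: [0.6027, 0.0843, 0.0869]
tool_rot: [0.726, 0.688, 0.0, 0.0]
ft_force: [0.8, -0.1, -0.2]
grip_width: 0.0498
grip_force: 3.0
at [602.7  84.3  86.9] head -3.1 w 49.8 F [ 0.8 -0.1 -0.2] g 3.0 t 11.7 q6 0.01
tr [-1.3, -0.6, 2.9] roll 0.1 rows 0.1
```

```bash
python3 -m creep '[{"translation":[-20,0,3],"roll":0,"gripper":40},{"translation":[-40,0,3],"roll":0,"gripper":40},{"translation":[-55,0,5],"roll":0,"gripper":40},{"translation":[-68,0,9],"roll":0,"gripper":40},{"translation":[-82,0,13],"roll":0,"gripper":40}]'
python3 -m creep '[{"translation":[0,0,0],"roll":0,"gripper":40},{"translation":[0,0,0],"roll":0,"gripper":40},{"translation":[0,0,-20],"roll":0,"gripper":40},{"translation":[0,0,-45],"roll":0,"gripper":40},{"translation":[0,0,-50],"roll":0,"gripper":40}]' 20
python3 go.py 590.1 -129 125 -3.2 590.1 -129 103 -3.2
```

```text
time: 12.15
position: [0.5988, 0.0012, 0.0747]
tool_rot: [0.726, 0.687, 0.001, 0.001]
ft_force: [0.2, 0.9, 0.3]
grip_width: 0.0505
grip_force: 3.0
time: 12.57
position: [0.5996, 0.0025, 0.1263]
tool_rot: [0.726, 0.688, 0.002, 0.002]
ft_force: [0.8, 0.8, -0.8]
grip_width: 0.0497
grip_force: 20.0
at [599.6   2.5 126.3] head -3.1 w 49.7 F [ 0.8  0.8 -0.8] g 20.0 t 12.6 q6 -0.13
tr [-131.8, -2.3, 1.3] roll 0.1 rows 3.2
tr [0.0, 0.0, 22.0] roll 0.0 rows 0.5
```

```bash
python3 -m creep '[{"translation":[-40,-1,0],"roll":0,"gripper":40},{"translation":[-80,-1,0],"roll":0,"gripper":40},{"translation":[-120,-1,0],"roll":0,"gripper":40},{"translation":[-131,-1,0],"roll":0,"gripper":40},{"translation":[-131,-1,0],"roll":0,"gripper":40}]'
python3 -m creep '[{"translation":[0,0,15],"roll":0,"gripper":40},{"translation":[0,0,22],"roll":0,"gripper":40},{"translation":[0,0,22],"roll":0,"gripper":40},{"translation":[0,0,22],"roll":0,"gripper":40},{"translation":[0,0,22],"roll":0,"gripper":40}]'
python3 go.py 590.1 -129 80 -3.2
python3 - <<'E'
from h import *
s=viewer.camera("side")
x0,y0=270,190
cv2.imwrite("pics/l7.png",cv2.resize(s[y0:y0+120,x0:x0+160],(800,600)))
ex=np.array([.9985,-.0555,0]);ey=np.array([.0555,.9985,0]);ez=np.array([0,0,1.])
p=np.array(telemetry.get_obs()["position"])*1000-[0,0,10.5]
for th in (30,40,50,60,70):
    a=np.radians(th); l=ey*np.sin(a)-ez*np.cos(a); n=ey*np.cos(a)+ez*np.sin(a)
    P=[p+69*l-25*ex+9*n,p+69*l-25*ex-9*n,p-11*l+25*ex-9*n,p-11*l+25*ex+9*n]
    print(th,((proj("side",np.array(P)/1000)-[x0,y0])*5).round(0).tolist())
E
```

```text
time: 12.98
position: [0.5896, -0.1318, 0.1229]
tool_rot: [0.728, 0.686, 0.0, 0.001]
ft_force: [-0.1, -0.2, -0.8]
grip_width: 0.05
grip_force: 20.0
time: 13.4
position: [0.5895, -0.1278, 0.1012]
tool_rot: [0.726, 0.688, 0.0, -0.0]
ft_force: [-0.1, -0.2, -0.6]
grip_width: 0.0497
grip_force: 20.0
at [ 589.5 -127.8  101.2] head -3.1 w 49.7 F [-0.1 -0.2 -0.6] g 20.0 t 13.4 q6 -0.35
tr [-1.2, 0.7, 21.2] roll 0.1 rows 0.5
30 [[365.0, 423.0], [390.0, 454.0], [542.0, 331.0], [516.0, 299.0]]
40 [[351.0, 400.0], [373.0, 433.0], [543.0, 336.0], [520.0, 301.0]]
50 [[339.0, 377.0], [357.0, 411.0], [543.0, 340.0], [524.0, 305.0]]
60 [[330.0, 353.0], [344.0, 388.0], [542.0, 344.0], [528.0, 308.0]]
70 [[325.0, 331.0], [334.0, 365.0], [540.0, 347.0], [532.0, 313.0]]
```

View pics/l7.png

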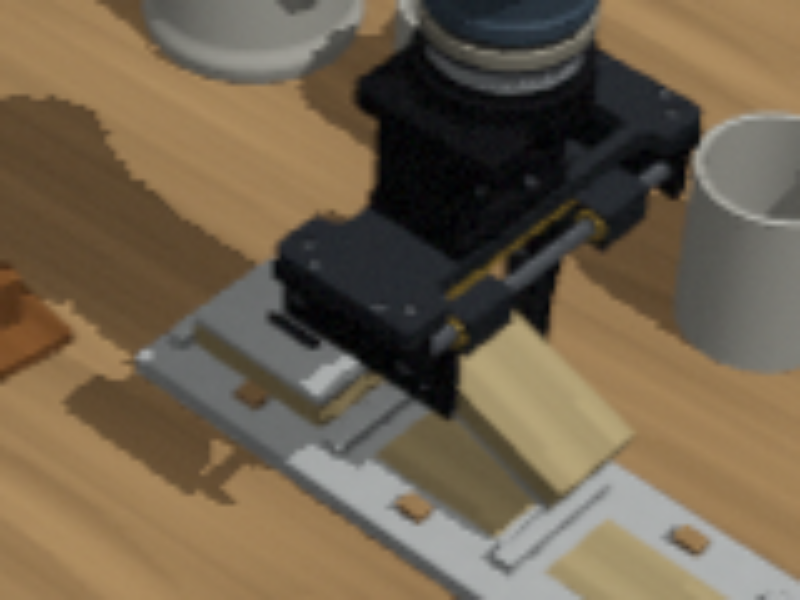

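```bash
cat > ang.py <<'E'
from h import *
import sys
def angle(hold=10.5,grip=29):
    s=viewer.camera("side"); o=telemetry.get_obs(); p=np.array(o["position"])*1000-[0,0,hold]
    from scipy.spatial.transform import Rotation as R
    M=R.from_quat(o["tool_rot"]).as_matrix(); ey,ex=M[:,0],M[:,1]; ez=np.array([0,0,1.])
    H=cv2.cvtColor(s,cv2.COLOR_BGR2HSV); m=((H[...,0]>=18)&(H[...,0]<30)&(H[...,1]<115)&(H[...,2]>60))
    res=[]
    for th in range(-90,91,5):
        a=np.radians(th); l=ey*np.sin(a)-ez*np.cos(a); n=ey*np.cos(a)+ez*np.sin(a)
        # part below the fingertips only: u from 0 to grip+40
        P=[p+u*l+v*ex+w*n for u in(12,40+grip) for v in(-25,25) for w in(-9,9)]
        q=cv2.convexHull(proj("side",np.array(P)/1000).astype(np.float32)); k=np.zeros(m.shape,np.uint8); cv2.fillConvexPoly(k,q.astype(np.int32),1)
        roi=np.zeros_like(k); c=proj("side",p/1000)[0].astype(int); roi[max(0,c[1]-45):c[1]+60,c[0]-50:c[0]+50]=1
        mm=m&(roi>0); res.append(((mm&(k>0)).sum()/max(1,(mm|(k>0)).sum()),th))
    return sorted(res)[::-1][:5]
if __name__=="__main__": print([(round(float(a),2),b) for a,b in angle()])
E
python3 ang.py
python3 -m creep '[{"translation":[0,0,-20],"roll":0,"gripper":40},{"translation":[0,0,-45],"roll":0,"gripper":40},{"translation":[0,0,-50],"roll":0,"gripper":40},{"translation":[0,0,-50],"roll":0,"gripper":40}]' 20
python3 -m creep '[{"translation":[6,0,0],"roll":0,"gripper":40},{"translation":[20,0,0],"roll":0,"gripper":40},{"translation":[45,0,0],"roll":0,"gripper":40},{"translation":[80,0,0],"roll":0,"gripper":40},{"translation":[120,0,0],"roll":0,"gripper":40}]' 3
python3 -m creep '[{"translation":[41,0,0],"roll":0,"gripper":40},{"translation":[82,0,0],"roll":0,"gripper":40},{"translation":[82,0,0],"roll":0,"gripper":40},{"translation":[82,0,0],"roll":0,"gripper":40}]' 3
python3 ang.py; python3 go.py 602 83 84 -3.2
```

```text
[(0.3, -70), (0.3, -65), (0.3, -50), (0.3, -45), (0.3, -40)]
time: 13.83
position: [0.591, -0.1294, 0.1536]
tool_rot: [0.726, 0.687, 0.001, 0.003]
ft_force: [0.1, 0.3, 0.4]
grip_width: 0.0498
grip_force: 20.0
time: 14.25
position: [0.5949, -0.008, 0.1496]
tool_rot: [0.727, 0.686, -0.001, -0.001]
ft_force: [0.1, -0.0, -0.6]
grip_width: 0.05
grip_force: 3.0
time: 14.58
position: [0.5987, 0.0766, 0.1496]
tool_rot: [0.724, 0.689, -0.001, -0.001]
ft_force: [-0.8, -0.3, -1.2]
grip_width: 0.0501
grip_force: 3.0
[(0.41, -60), (0.4, -65), (0.4, -70), (0.38, -75), (0.38, -55)]
at [599.1  74.7 149.8] head -3.0 w 49.9 F [ 0.9 -0.9 -0.9] g 3.0 t 14.6 q6 -0.01
tr [8.4, 2.5, 65.8] roll 0.2 rows 1.6
```

```bash
cat > asc.py <<'E'
from h import *
from scipy.spatial.transform import Rotation as R
s=viewer.camera("side"); o=telemetry.get_obs(); p=np.array(o["position"])*1000-[0,0,10.5]
c=proj("side",p/1000)[0].astype(int); H=cv2.cvtColor(s,cv2.COLOR_BGR2HSV).astype(int)
y0,x0=c[1]-16,c[0]-26
for y in range(y0,y0+50,2):
    r=""
    for x in range(x0,x0+64):
        h,sa,v=H[y,x]; r+= '#' if v<55 else ('o' if 18<=h<30 and sa<112 else ('W' if sa<60 else '.'))
    print(y,r)
M=R.from_quat(o["tool_rot"]).as_matrix(); ey,ex=M[:,0],M[:,1]; ez=np.array([0,0,1.])
print("x0",x0,"c",c)
for th in (-75,-60,-45,-30,-15,0,15,30,45,60):
    a=np.radians(th); l=ey*np.sin(a)-ez*np.cos(a); n=ey*np.cos(a)+ez*np.sin(a)
    print(th,(proj("side",np.array([p+69*l+v*ex-9*n for v in(-25,25)])/1000)-[x0,0]).round(0).astype(int).tolist())
E
python3 asc.py
```

```text
186 ##############....##########W############WWWWoWoooWoWoooWoWWWWWW
188 ######WW####################WoW#########oWooWooooWWoooooooWooooW
190 ##############.#############WoW#########ooWWWWoWWooWoWWoWWooWWWW
192 ##############oo..##########oWo#########WoooWoooooWoooWoWooWWWoW
194 ###########WWWWW#..#######oooooooo######oWooooWooooWWoWWooooWoWo
196 ###########WWW##.#####...ooooooooooo####WWoWooooooWWoooooWoWoooo
198 #####################.oooooooooooooooo##WWoWoooWoWWWoooWWooooooW
200 #####################oooooooooooooooooooWoWooooooooooWoWWoWWWoWW
202 ...#################oooooooooooooooooooooooWooWoWooWoooooooWWoo.
204 ......###############oooooooooooooooooooooooWoWooooWWoWoWoo.....
206 ............#########oooooooooooooooooooooooooW.ooo.............
208 ............#########ooooooooooooooooooooooooo..................
210 ..............#######ooooooooooooooooooooooooooo................
212 .................####ooooooooooooooooooooooooooooo..............
214 .....................oooooooooooooooooooooooooooooo.............
216 .......................ooooooooooooooooooooooooooooo.........
[... 205 characters left out ...]
.....
224 .............................Woooooooooooooooooo................
226 ................................ooooooooooooo...................
228 .................................ooooooooo......................
230 ...................................ooooo........................
232 ................................................................
234 ................................................................
x0 273 c [299 202]
-75 [[41, 225], [56, 214]]
-60 [[39, 229], [54, 219]]
-45 [[36, 233], [51, 222]]
-30 [[32, 234], [47, 224]]
-15 [[27, 234], [42, 224]]
0 [[22, 232], [37, 222]]
15 [[17, 228], [32, 218]]
30 [[11, 223], [26, 213]]
45 [[7, 217], [22, 208]]
60 [[3, 211], [18, 201]]
```

```bash
python3 -m creep '[{"translation":[25,1,20],"roll":0,"gripper":40},{"translation":[25,1,50],"roll":0,"gripper":40},{"translation":[25,1,80],"roll":0,"gripper":40},{"translation":[25,1,87],"roll":0,"gripper":40},{"translation":[25,1,87],"roll":0,"gripper":40}]' 3
python3 go.py
python3 -m creep '[{"translation":[-8,0,-1],"roll":0,"gripper":40},{"translation":[-14,0,-4],"roll":0,"gripper":40},{"translation":[-20,0,-9],"roll":0,"gripper":40},{"translation":[-28,0,-14],"roll":0,"gripper":40},{"translation":[-36,0,-18],"roll":0,"gripper":40}]' 3
python3 asc.py; python3 go.py
```

```text
time: 15.1
position: [0.6007, 0.0964, 0.0615]
tool_rot: [0.727, 0.687, -0.002, -0.002]
ft_force: [0.6, 0.5, -1.8]
grip_width: 0.0499
grip_force: 3.0
at [600.7  96.4  61.5] head -3.3 w 49.9 F [ 0.6  0.5 -1.8] g 3.0 t 15.1 q6 0.03
time: 15.52
position: [0.6014, 0.0607, 0.0844]
tool_rot: [0.726, 0.687, 0.001, 0.001]
ft_force: [-2.1, 2.4, 3.4]
grip_width: 0.0502
grip_force: 3.0
209 ###################...oW....WWWWW#######........................
211 ################...########WWW##########........................
213 WW############..############...########.........................
215 ######W#####################oooo#######.........................
217 ##############....#########oooooo######.........................
219 #############WWWW.#######oooooooo######.........................
221 ###########WWWW#..####oooooooooooo#####.........................
223 ####################ooooooooooooooo####.........................
225 ####################oooooooooooooooo............................
227 ...#################oooooooooooooooo............................
229 ......##############ooooooooo
[... 663 characters left out ...]
...................WoooooooooooooWWWWWWWWWWWWWWWWWWWWWWWWWWWWW
251 .....................ooooooooooooWWWWWWWWWWWWWWWWWWWWWWWWWWoooWW
253 .......................ooooooWWWWWWWWWWWWWWWW###WWWWWWWWWWWWW...
255 .........................WWWWWooWWWWWWWWWWWWWWWW##WWWWWWWWWWWWWo
257 .......................oWWWWWWoooooWWWWWWWWWWWWWWW###WWWWWWWWWWW
x0 279 c [305 225]
-75 [[40, 248], [55, 237]]
-60 [[38, 253], [53, 242]]
-45 [[36, 256], [50, 245]]
-30 [[32, 257], [46, 246]]
-15 [[27, 256], [42, 246]]
0 [[22, 254], [36, 244]]
15 [[16, 250], [31, 240]]
30 [[11, 246], [26, 235]]
45 [[7, 240], [21, 230]]
60 [[3, 233], [18, 223]]
at [601.9  59.2  84.9] head -3.2 w 50.7 F [-2.8  1.4  3.7] g 3.0 t 15.6 q6 -0.03
```

```bash
python3 -m creep '[{"translation":[-12,0,0],"roll":0,"gripper":40},{"translation":[-25,0,0],"roll":0,"gripper":40},{"translation":[-37,0,2],"roll":0,"gripper":40},{"translation":[-48,0,6],"roll":0,"gripper":40},{"translation":[-58,0,11],"roll":0,"gripper":40}]' 3
python3 -m creep '[{"translation":[0,0,0],"roll":0,"gripper":40},{"translation":[0,0,0],"roll":0,"gripper":40},{"translation":[0,0,-20],"roll":0,"gripper":40},{"translation":[0,0,-45],"roll":0,"gripper":40},{"translation":[0,0,-50],"roll":0,"gripper":40}]' 20
python3 asc.py; python3 go.py 590.1 -129 125 -3.2
```

```text
time: 15.98
position: [0.5984, 0.0015, 0.071]
tool_rot: [0.726, 0.687, 0.0, 0.001]
ft_force: [-0.7, -0.9, 2.2]
grip_width: 0.0497
grip_force: 3.0
time: 16.4
position: [0.5997, 0.0032, 0.1231]
tool_rot: [0.726, 0.687, 0.001, 0.002]
ft_force: [-0.2, 0.1, -0.4]
grip_width: 0.0498
grip_force: 20.0
208 ####################...#####ooWWWWW#######..........oooWWooooWoo
210 #################...###########Wooo#######..........WoWoWWoWWoWW
212 ##WWW####W####################oooo#######............ooWWooWooWW
214 ###############################o#########...........WooWWooWoooo
216 ################oo...#########o#########............ooWWWWWWooWo
218 ##############WWWWWo.#######oo..########............WoooWWoooooW
220 ##############WW##..#####ooo....########.............oWWoWWooWoo
222 ######################ooooo........#####..............ooWooWoWoW
224 .#####################oooo..............................ooWoooWo
226 .....#################oo...................................ooWoo
228 ........##############..........................................
230 ......Woooo###########....................
[... 624 characters left out ...]
...................
250 ................WWWWWWWWWWWWWWWWWWWWWWWWWWWWWWWo................
252 ............WWWWWWWWWWWWWWWWWWWWWWWWWWWWWWW....oWWW.............
254 ..........WWWWWWWWWWWWWWWWWWW###WWWWWWWWWWWWoW..WWWWWo..........
256 ........WWWWWoooWWWWWWWWWWWWWWWW###WWWWWWWWWWWWWWWWWWWWWo.......
x0 296 c [322 224]
-75 [[42, 248], [57, 237]]
-60 [[40, 252], [55, 241]]
-45 [[37, 256], [52, 244]]
-30 [[33, 257], [47, 246]]
-15 [[27, 256], [42, 245]]
0 [[22, 254], [37, 243]]
15 [[16, 250], [31, 240]]
30 [[11, 245], [26, 235]]
45 [[6, 239], [21, 229]]
60 [[2, 232], [17, 222]]
at [599.7   3.3 123. ] head -3.2 w 49.5 F [-0.   0.   0.1] g 20.0 t 16.4 q6 -0.13
tr [-132.6, -2.3, -2.0] roll 0.0 rows 3.2
```

```bash
python3 -m creep '[{"translation":[-40,-1,0],"roll":0,"gripper":40},{"translation":[-80,-2,0],"roll":0,"gripper":40},{"translation":[-120,-2,0],"roll":0,"gripper":40},{"translation":[-137,-2.5,0],"roll":0,"gripper":40},{"translation":[-137,-2.5,0],"roll":0,"gripper":40}]' 20
python3 -m creep '[{"translation":[0,0,30],"roll":0,"gripper":40},{"translation":[0,0,44],"roll":0,"gripper":40},{"translation":[0,0,46],"roll":0,"gripper":40},{"translation":[0,0,46],"roll":0,"gripper":40},{"translation":[0,0,46],"roll":0,"gripper":40}]' 20
python3 go.py 589.8 -133.6 76 -3.2
```

```text
time: 16.87
position: [0.5874, -0.1374, 0.1196]
tool_rot: [0.728, 0.686, -0.0, 0.0]
ft_force: [0.6, 0.0, -1.3]
grip_width: 0.0494
grip_force: 20.0
time: 17.28
position: [0.5877, -0.1321, 0.0749]
tool_rot: [0.726, 0.688, -0.0, -0.0]
ft_force: [0.1, -0.0, -1.4]
grip_width: 0.0496
grip_force: 20.0
at [ 587.7 -132.1   74.9] head -3.1 w 49.6 F [ 0.1 -0.  -1.4] g 20.0 t 17.3 q6 -0.35
tr [-1.4, 2.1, -1.1] roll 0.1 rows 0.1
```

```bash
python3 -m creep '[{"translation":[-1,2,0],"roll":0,"gripper":40},{"translation":[-8,2,11],"roll":0,"gripper":40},{"translation":[-15,2,20],"roll":0,"gripper":40},{"translation":[-18,2,32],"roll":0,"gripper":40},{"translation":[-19,2,41],"roll":0,"gripper":40}]' 3
python3 -m creep '[{"translation":[0,0,1],"roll":0,"gripper":40},{"translation":[0,0,1],"roll":0,"gripper":40},{"translation":[0,0,1],"roll":0,"gripper":40}]' 3
python3 go.py
python3 -m creep '[{"translation":[0,0,0],"roll":0,"gripper":72},{"translation":[0,0,0],"roll":0,"gripper":72},{"translation":[0,0,0],"roll":0,"gripper":72},{"translation":[0,0,0],"roll":0,"gripper":72},{"translation":[0,0,0],"roll":0,"gripper":72}]' 3
python3 -m creep '[{"translation":[0,0,-40],"roll":0,"gripper":87},{"translation":[0,0,-80],"roll":0,"gripper":87},{"translation":[0,0,-120],"roll":0,"gripper":87},{"translation":[0,0,-120],"roll":0,"gripper":87}]'
python3 -m creep '[{"translation":[41,0,0],"roll":0,"gripper":87},{"translation":[82,0,0],"roll":0,"gripper":87},{"translation":[123,0,0],"roll":0,"gripper":87},{"translation":[164,0,0],"roll":0,"gripper":87},{"translation":[205,0,0],"roll":0,"gripper":87}]'
python3 - <<'E'
from h import *
s=viewer.camera("side");t=viewer.camera("top")
cv2.imwrite("pics/l8.png",np.hstack([cv2.resize(s[220:360,290:470],(400,311)),cv2.resize(t[210:290,310:490],(400,178))[:,:].repeat(1,0) if 0 else cv2.resize(t[190:330,310:490],(400,311))]))
print([(np.round(d["bbox"]).tolist(),round(d["p"],2)) for d in viewer.recognise("top","front_a")])
E
python3 go.py 560 260 130 15 510 425 100 21.2
```

```text
time: 17.7
position: [0.5889, -0.1536, 0.0333]
tool_rot: [0.727, 0.687, 0.0, 0.001]
ft_force: [0.3, -0.4, 0.5]
grip_width: 0.0498
grip_force: 3.0
time: 17.95
position: [0.5874, -0.1512, 0.0322]
tool_rot: [0.726, 0.687, -0.0, -0.002]
ft_force: [-0.3, 0.2, -0.6]
grip_width: 0.0503
grip_force: 3.0
at [ 587.4 -151.2   32.2] head -3.2 w 50.3 F [-0.3  0.2 -0.6] g 3.0 t 17.9 q6 -0.38
time: 18.37
position: [0.5886, -0.1518, 0.0333]
tool_rot: [0.726, 0.687, 0.0, 0.0]
ft_force: [0.1, -0.0, 0.3]
grip_width: 0.0699
grip_force: 0.0
time: 18.7
position: [0.5934, -0.1539, 0.1611]
tool_rot: [0.726, 0.687, 0.003, 0.007]
ft_force: [0.0, 0.3, 0.2]
grip_width: 0.0855
grip_force: 0.0
time: 19.12
position: [0.5996, 0.0544, 0.1533]
tool_rot: [0.727, 0.687, 0.0, 0.0]
ft_force: [0.4, 0.3, 0.0]
grip_width: 0.0873
grip_force: 0.0
[([155.0, 274.0, 43.0, 34.0], 0.86), ([383.0, 233.0, 39.0, 26.0], 0.81), ([353.0, 238.0, 15.0, 24.0], 0.78)]
at [599.4  56.  153.2] head -2.8 w 86.8 F [-0.  -0.2 -0.1] g 0.0 t 19.3 q6 -0.04
tr [201.8, -49.4, 23.2] roll -17.8 rows 5.0
tr [172.3, -5.6, 30.0] roll -6.2 rows 4.2
```

View pics/l8.png

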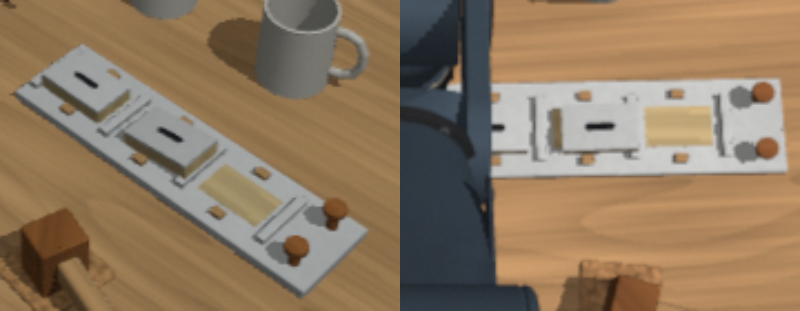

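```bash
cat > slots.py <<'E'
from h import *
def slots(n,im):
    g=im.max(2).astype(int); u=proj(n,[[.596,-.022,.03],[.5905,-.1216,.03],[.585,-.2214,.03]]); out=[]
    for c in u:
        x,y=c.astype(int); r=g[y-16:y+17,x-16:x+17]; m=(r<60).astype(np.uint8)
        k,lab,st,ce=cv2.connectedComponentsWithStats(m)
        best=[(st[i,4],ce[i]+[x-16,y-16]) for i in range(1,k) if 6<=st[i,4]<120]
        out.append(min(best,key=lambda b:np.linalg.norm(b[1]-c))[1] if best else None)
    return out
if __name__=="__main__":
    a=slots("side",viewer.camera("side"));b=slots("top",viewer.camera("top"))
    o=np.array([590.5,-121.6])
    for i,(p,q) in enumerate(zip(a,b)):
        if p is None: print(i+1,None); continue
        w=atz("side",p,.03)*1000; d=w[:2]-o; print("bay",i+1,"side@30mm frame xy",(d@[.9985,-.0555]).round(1),(d@[.0555,.9985]-(100-100*i)).round(1))
        if q is not None:
            w,e=tri(p,q); d=w[:2]*1000-o; print("   tri",(d@[.9985,-.0555]).round(1),(d@[.0555,.9985]-(100-100*i)).round(1),"z",(w[2]*1000).round(1),e)
E
python3 slots.py
```

```text
bay 1 side@30mm frame xy 0.2 4.2
bay 2 side@30mm frame xy 2.0 -10.5
   tri -0.4 -11.5 z 32.3 0.0014259969842608442
3 None
```

```bash
python3 -m creep '[{"translation":[-41,0,0],"roll":0,"gripper":87},{"translation":[-82,0,0],"roll":0,"gripper":87},{"translation":[-123,0,0],"roll":0,"gripper":87},{"translation":[-164,0,0],"roll":0,"gripper":80},{"translation":[-205,0,0],"roll":0,"gripper":75}]' 20
python3 -m creep '[{"translation":[-4,0,30],"roll":0,"gripper":75},{"translation":[-4,0,70],"roll":0,"gripper":75},{"translation":[-4,0,95],"roll":0,"gripper":75},{"translation":[-4,0,95],"roll":0,"gripper":75},{"translation":[-4,0,95],"roll":0,"gripper":75}]' 20
python3 go.py 588.7 -154.5 36 -3.2
```

```text
time: 19.78
position: [0.5876, -0.1561, 0.1532]
tool_rot: [0.727, 0.686, -0.0, 0.0]
ft_force: [0.4, 0.2, 0.3]
grip_width: 0.0797
grip_force: 0.0
time: 20.2
position: [0.5869, -0.1575, 0.0569]
tool_rot: [0.727, 0.686, -0.001, -0.002]
ft_force: [1.1, -0.3, 0.3]
grip_width: 0.075
grip_force: 0.0
at [ 586.9 -157.5   56.9] head -3.3 w 75.0 F [ 1.1 -0.3  0.3] g 0.0 t 20.2 q6 -0.39
tr [3.1, 1.7, 20.9] roll -0.1 rows 0.5
```

```bash
python3 -m creep '[{"translation":[3,2,20],"roll":0,"gripper":75},{"translation":[3,2,20],"roll":0,"gripper":40},{"translation":[3,2,20],"roll":0,"gripper":40},{"translation":[3,2,20],"roll":0,"gripper":40},{"translation":[3,2,20],"roll":0,"gripper":40}]' 15
python3 -m creep '[{"translation":[0,0,0],"roll":0,"gripper":40},{"translation":[0,0,0],"roll":0,"gripper":40},{"translation":[0,0,0],"roll":0,"gripper":40}]' 15
python3 -m creep '[{"translation":[0,0,-6],"roll":0,"gripper":40},{"translation":[5,0,-6],"roll":0,"gripper":40},{"translation":[12,0,-6],"roll":0,"gripper":40},{"translation":[12,0,-3],"roll":0,"gripper":40},{"translation":[12,0,0],"roll":0,"gripper":40}]' 15
python3 -m creep '[{"translation":[0,0,2],"roll":0,"gripper":40},{"translation":[0,0,2],"roll":0,"gripper":72},{"translation":[0,0,2],"roll":0,"gripper":72},{"translation":[0,0,2],"roll":0,"gripper":72},{"translation":[0,0,2],"roll":0,"gripper":72}]' 3
python3 -m creep '[{"translation":[0,0,0],"roll":0,"gripper":80},{"translation":[0,0,-40],"roll":0,"gripper":87},{"translation":[0,0,-80],"roll":0,"gripper":87},{"translation":[0,0,-120],"roll":0,"gripper":87},{"translation":[0,0,-120],"roll":0,"gripper":87}]'
python3 -m creep '[{"translation":[41,0,0],"roll":0,"gripper":87},{"translation":[82,0,0],"roll":0,"gripper":87},{"translation":[123,0,0],"roll":0,"gripper":87},{"translation":[164,0,0],"roll":0,"gripper":87},{"translation":[205,0,0],"roll":0,"gripper":87}]'
python3 slots.py;python3 meas.py; python3 go.py 560 260 130 15 510 425 100 21.2
```

```text
time: 20.62
position: [0.5914, -0.1536, 0.04]
tool_rot: [0.726, 0.687, 0.0, 0.001]
ft_force: [-1.1, 0.8, -0.6]
grip_width: 0.0559
grip_force: 0.2
time: 20.87
position: [0.5911, -0.1534, 0.0396]
tool_rot: [0.726, 0.687, 0.0, 0.001]
ft_force: [-1.1, -0.5, 6.6]
grip_width: 0.0502
grip_force: 14.9
time: 21.28
position: [0.5909, -0.1402, 0.0378]
tool_rot: [0.726, 0.688, -0.0, -0.0]
ft_force: [-1.3, -0.6, 1.8]
grip_width: 0.0501
grip_force: 14.9
time: 21.7
position: [0.5913, -0.1413, 0.0361]
tool_rot: [0.726, 0.687, 0.0, 0.0]
ft_force: [-0.2, -0.6, -0.7]
grip_width: 0.0675
grip_force: 0.1
time: 22.12
position: [0.5959, -0.1429, 0.1639]
tool_rot: [0.726, 0.687, 0.003, 0.007]
ft_force: [1.0, -0.7, 0.9]
grip_width: 0.0863
grip_force: 0.0
time: 22.53
position: [0.6021, 0.0653, 0.1562]
tool_rot: [0.727, 0.687, 0.0, -0.0]
ft_force: [0.2, 0.8, -0.6]
grip_width: 0.087
grip_force: 0.0
bay 1 side@30mm frame xy 0.4 4.6
   tri 0.4 4.4 z 30.2 0.0003329964690848731
bay 2 side@30mm frame xy 1.8 0.5
   tri 2.2 0.8 z 29.5 7.6054154434373e-05
3 None
front [515.3 352.6] [2.3 4.7] long 179.1 grip +y [486.3 353.1] head 89.1 0.97
at [602.3  63.5 156. ] head -3.1 w 86.9 F [0.9 0.6 0.6] g 0.0 t 22.8 q6 -0.02
tr [193.9, -52.8, 26.0] roll -18.1 rows 4.9
tr [172.3, -5.6, 30.0] roll -6.2 rows 4.2
```

```bash
sed -i 's/(c\[...,2\]>125)/(c[...,2]>50)/' fronts.py; python3 meas.py; python3 - <<'E'
from h import *
viewer.camera("side"); print([(np.round(d["bbox"]).tolist(),round(d["p"],2)) for d in viewer.recognise("side","front_a")])
viewer.camera("top"); print([(np.round(d["bbox"]).tolist(),round(d["p"],2)) for d in viewer.recognise("top","front_a")])
E
```

```text
front [520.1 396.2] [53.1 82.8] long 111.1 grip +y [509.6 423.2] head 21.1 0.95
[([339.0, 266.0, 46.0, 33.0], 0.73), ([169.0, 194.0, 39.0, 20.0], 0.65), ([309.0, 242.0, 38.0, 34.0], 0.62)]
[([377.0, 232.0, 38.0, 28.0], 0.77), ([348.0, 238.0, 21.0, 24.0], 0.64), ([153.0, 275.0, 43.0, 35.0], 0.59)]
```

```bash
python3 go.py 560 260 130 15 510.8 426 80 21.2 >/dev/null
python3 -m creep '[{"translation":[40,-11,5],"roll":-4,"gripper":87},{"translation":[80,-22,10],"roll":-8,"gripper":87},{"translation":[120,-33,15],"roll":-12,"gripper":87},{"translation":[160,-44,20],"roll":-16,"gripper":87},{"translation":[193.9,-52.8,26],"roll":-18.1,"gripper":87}]' 3
python3 go.py 510.8 426 80 21.2
```

```text
time: 23.55
position: [0.5599, 0.2618, 0.1302]
tool_rot: [0.608, 0.794, 0.0, -0.0]
ft_force: [0.3, -0.5, 0.2]
grip_width: 0.0869
grip_force: 0.0
at [559.9 261.8 130.2] head 15.1 w 86.9 F [ 0.3 -0.5  0.2] g 0.0 t 23.6 q6 -0.01
tr [171.3, -4.7, 50.2] roll -6.1 rows 4.3
```

```bash
python3 -m creep '[{"translation":[40,-1,5],"roll":-3,"gripper":87},{"translation":[80,-2,15],"roll":-6.1,"gripper":87},{"translation":[120,-3,30],"roll":-6.1,"gripper":87},{"translation":[160,-4,45],"roll":-6.1,"gripper":87},{"translation":[171.3,-4.7,50],"roll":-6.1,"gripper":87}]' 3
python3 -m creep '[{"translation":[0,0,20],"roll":0,"gripper":87},{"translation":[0,0,40],"roll":0,"gripper":75},{"translation":[0,0,40],"roll":0,"gripper":75},{"translation":[0,0,40],"roll":0,"gripper":70},{"translation":[0,0,40],"roll":0,"gripper":70}]'
python3 go.py 510.8 426 23 21.2
```

```text
time: 23.97
position: [0.5091, 0.4284, 0.0782]
tool_rot: [0.565, 0.825, -0.0, -0.001]
ft_force: [-0.9, 0.7, -0.7]
grip_width: 0.0869
grip_force: 0.0
time: 24.38
position: [0.5127, 0.4239, 0.041]
tool_rot: [0.567, 0.824, 0.0, 0.0]
ft_force: [-0.7, 0.3, 0.0]
grip_width: 0.0723
grip_force: 0.0
at [512.7 423.9  41. ] head 21.0 w 72.3 F [-0.7  0.3  0. ] g 0.0 t 24.4 q6 0.16
tr [2.6, -1.0, 18.0] roll -0.2 rows 0.4
```

```bash
python3 -m creep '[{"translation":[2.5,-1,17],"roll":0,"gripper":70},{"translation":[2.5,-1,17],"roll":0,"gripper":60},{"translation":[2.5,-1,17],"roll":0,"gripper":40},{"translation":[2.5,-1,17],"roll":0,"gripper":40},{"translation":[2.5,-1,17],"roll":0,"gripper":40}]' 3
python3 -m creep '[{"translation":[0,0,0],"roll":0,"gripper":40},{"translation":[0,0,0],"roll":0,"gripper":40}]' 3
python3 -m creep '[{"translation":[0,0,-20],"roll":0,"gripper":40},{"translation":[0,0,-60],"roll":0,"gripper":40},{"translation":[0,0,-100],"roll":0,"gripper":40},{"translation":[0,0,-130],"roll":0,"gripper":40},{"translation":[0,0,-130],"roll":0,"gripper":40}]' 3
python3 asc.py; python3 go.py 570 255 150 8 603.4 110 150 -3.2
```

```text
time: 24.8
position: [0.5107, 0.4265, 0.0244]
tool_rot: [0.566, 0.824, 0.001, 0.0]
ft_force: [-0.2, 0.4, 0.9]
grip_width: 0.0511
grip_force: 0.3
time: 24.97
position: [0.5106, 0.4265, 0.0244]
tool_rot: [0.566, 0.824, 0.001, 0.0]
ft_force: [-0.6, -0.3, 4.3]
grip_width: 0.0501
grip_force: 3.0
time: 25.38
position: [0.5138, 0.429, 0.161]
tool_rot: [0.566, 0.824, 0.007, 0.003]
ft_force: [0.6, 0.1, 0.3]
grip_width: 0.05
grip_force: 3.0
141 ##########WW#########################...........................
143 ###################..###############...#........................
145 ##################WWo..#############........#...................
147 #################WWW#..###...########...........#...............
149 ########################.....oooo####................#..........
151 ######################...Woooooooo###....................#......
153 #######################Woooooooooooo..........................#.
155 ....###################ooooooooooooo............................
157 .............###########oooooooooooo............................
159 ...............##########oooooooooooo...
[... 806 characters left out ...]
..........Wooooooooo..........................
185 ............................Woooooooo...........................
187 ................................................................
189 ................................................................
x0 143 c [169 157]
-75 [[47, 172], [57, 160]]
-60 [[46, 177], [56, 166]]
-45 [[44, 181], [53, 170]]
-30 [[40, 184], [50, 173]]
-15 [[35, 186], [45, 175]]
0 [[29, 186], [39, 175]]
15 [[23, 184], [33, 173]]
30 [[17, 182], [26, 170]]
45 [[11, 177], [21, 166]]
60 [[5, 172], [15, 161]]
at [512.3 427.9 157.7] head 21.0 w 49.5 F [-0.2  0.6 -0.6] g 3.0 t 25.4 q6 0.16
tr [-182.1, -8.2, 7.7] roll 13.0 rows 4.4
tr [-148.2, 12.9, -0.0] roll 11.2 rows 3.6
```

```bash
python3 -m creep '[{"translation":[-40,-2,0],"roll":3,"gripper":40},{"translation":[-80,-4,0],"roll":6,"gripper":40},{"translation":[-120,-6,4],"roll":9,"gripper":40},{"translation":[-160,-8,4],"roll":13,"gripper":40},{"translation":[-181,-7,4],"roll":13,"gripper":40}]' 3
python3 -m creep '[{"translation":[-40,3,0],"roll":4,"gripper":40},{"translation":[-80,7,0],"roll":8,"gripper":40},{"translation":[-115,10,0],"roll":11.2,"gripper":40},{"translation":[-138,12,0],"roll":11.2,"gripper":40},{"translation":[-148,13,0],"roll":11.2,"gripper":40}]' 3
python3 -m creep '[{"translation":[0,0,20],"roll":0,"gripper":40},{"translation":[0,0,45],"roll":0,"gripper":40},{"translation":[0,0,60],"roll":0,"gripper":40},{"translation":[0,0,60],"roll":0,"gripper":40},{"translation":[0,0,60],"roll":0,"gripper":40}]' 3
python3 asc.py; python3 go.py 601.8 83 85 -3.2
```

```text
time: 25.85
position: [0.5676, 0.2505, 0.147]
tool_rot: [0.657, 0.753, -0.003, -0.001]
ft_force: [0.7, 0.3, -0.6]
grip_width: 0.05
grip_force: 3.0
time: 26.27
position: [0.6016, 0.1066, 0.1474]
tool_rot: [0.728, 0.686, -0.001, -0.001]
ft_force: [-0.8, -0.2, -1.0]
grip_width: 0.05
grip_force: 3.0
time: 26.68
position: [0.6004, 0.111, 0.0876]
tool_rot: [0.726, 0.688, -0.001, -0.002]
ft_force: [0.3, 0.3, -0.2]
grip_width: 0.0501
grip_force: 3.0
199 ##################....##W..WWWWW#########ooooWoooooWWoWooWoooWWW
201 ###############....#########WW..#########.WWoWWWoooWWooooooooWoo
203 #WW###W#####################....########.....WooooWooWooooWooWoo
205 ############################...#########..........ooooooooooWWoo
207 ##############oo..#########WWWoo#######.........................
209 ############WWWWo.######WWWoooooooo####.........................
211 ###########WW########WWoooooooooooo####.........................
213 #####################ooooooooooooooo####........................
215 .##########.#########ooooooooooooooo............................
217 ....#######..########oooooooo
[... 770 characters left out ...]
........................
241 .................oooooooo.....................................WW
243 .....................o.....................................oWWWW
245 ........................................................WWWWWWWW
247 ......................................................oWWWWWWWWW
x0 262 c [288 215]
-75 [[40, 237], [55, 227]]
-60 [[39, 242], [53, 231]]
-45 [[36, 245], [51, 234]]
-30 [[32, 246], [47, 236]]
-15 [[28, 245], [42, 235]]
0 [[23, 243], [37, 233]]
15 [[18, 240], [32, 230]]
30 [[13, 235], [27, 225]]
45 [[8, 229], [23, 220]]
60 [[4, 223], [19, 213]]
at [601.3 111.   88.7] head -3.1 w 49.9 F [ 0.1 -0.1 -0.4] g 3.0 t 26.7 q6 0.05
tr [-27.9, 2.0, 3.7] roll 0.1 rows 0.7
```

```bash
python3 -m creep '[{"translation":[-15,0,1],"roll":0,"gripper":40},{"translation":[-35,0,2],"roll":0,"gripper":40},{"translation":[-52,0,2],"roll":0,"gripper":40},{"translation":[-64,0,2],"roll":0,"gripper":40},{"translation":[-74,0,3],"roll":0,"gripper":40}]' 3
python3 -m creep '[{"translation":[-10,0,2],"roll":0,"gripper":40},{"translation":[-20,0,5],"roll":0,"gripper":40},{"translation":[-30,0,8],"roll":0,"gripper":40},{"translation":[-34,0,11],"roll":0,"gripper":40},{"translation":[-36,0,12],"roll":0,"gripper":40}]' 3
python3 -m creep '[{"translation":[0,0,0],"roll":0,"gripper":40},{"translation":[0,0,0],"roll":0,"gripper":40},{"translation":[0,0,-20],"roll":0,"gripper":40},{"translation":[0,0,-45],"roll":0,"gripper":40},{"translation":[0,0,-50],"roll":0,"gripper":40}]' 20
python3 asc.py; python3 go.py 584.3 -233.2 125 -3.2
```

```text
time: 27.15
position: [0.5984, 0.0347, 0.0872]
tool_rot: [0.727, 0.687, 0.001, 0.001]
ft_force: [0.2, 0.3, -0.7]
grip_width: 0.0501
grip_force: 3.0
time: 27.57
position: [0.5957, -0.0004, 0.0735]
tool_rot: [0.727, 0.687, -0.0, -0.0]
ft_force: [0.3, 0.5, -0.3]
grip_width: 0.0501
grip_force: 3.0
time: 27.98
position: [0.5979, 0.0006, 0.1272]
tool_rot: [0.726, 0.688, 0.002, 0.002]
ft_force: [1.3, 0.5, -1.0]
grip_width: 0.0499
grip_force: 20.0
208 ##################....######WWWWW########..........WooWWWoWoWooo
210 ################...###########.##########..........WooWoWoooooWo
212 ##WW###WWW###################...########...........ooooooWooWooo
214 ################..###########oWWW#######...........oWWooWoWoooWo
216 ###############oWW..########WWoooo######...........oWWWWWoWWoWWW
218 #############WWWWWo..####WWoooooooo#####...........ooooWoooWoooo
220 #############WW#######WWoooooooooooo####............oWooooWoWooW
222 #####################oooooooooooo...##...............WoWooWoWWWo
224 .####################ooooooooo.........................oooWooooW
226 .....################oooooo....
[... 772 characters left out ...]
....................
250 ...............WWWWWWWWWWWWWWWWWWWWWWWWWWWWWWWW.................
252 ...........WWWWWWWWWWWWWWWWWWWWWWWWWWWWWWW....oWWW..............
254 .........oWWWWWWWWWWWWWWWWWW###WWWWWWWWWWWWWW..oWWWWW...........
256 .......WWWWWooooWWWWWWWWWWWWWWW###WWWWWWWWWWWWWWWWWWWWWW........
x0 297 c [323 224]
-75 [[41, 247], [57, 236]]
-60 [[40, 252], [55, 241]]
-45 [[36, 255], [51, 244]]
-30 [[32, 257], [47, 245]]
-15 [[27, 256], [42, 245]]
0 [[21, 254], [36, 243]]
15 [[16, 250], [30, 239]]
30 [[10, 245], [25, 234]]
45 [[5, 239], [20, 228]]
60 [[1, 232], [16, 222]]
at [597.9   0.6 127. ] head -3.1 w 49.5 F [ 0.  -0.1 -0.7] g 20.0 t 28.0 q6 -0.13
tr [-234.2, -0.9, 2.0] roll 0.1 rows 5.6
```

```bash
python3 -m creep '[{"translation":[-40,0,0],"roll":0,"gripper":40},{"translation":[-80,0,0],"roll":0,"gripper":40},{"translation":[-120,0,0],"roll":0,"gripper":40},{"translation":[-155,0,0],"roll":0,"gripper":40},{"translation":[-180,0,0],"roll":0,"gripper":40}]' 20
python3 -m creep '[{"translation":[-30,0,0],"roll":0,"gripper":40},{"translation":[-54,-1,0],"roll":0,"gripper":40},{"translation":[-54,-1,20],"roll":0,"gripper":40},{"translation":[-54,-1,30],"roll":0,"gripper":40},{"translation":[-54,-1,30],"roll":0,"gripper":40}]' 20
python3 -m creep '[{"translation":[0,0,0],"roll":0,"gripper":40},{"translation":[0,0,0],"roll":0,"gripper":40}]' 20
python3 go.py 584.3 -233.4 78 -3.2
```

```text
time: 28.45
position: [0.5854, -0.1821, 0.1231]
tool_rot: [0.727, 0.687, -0.0, 0.0]
ft_force: [0.2, -0.3, -0.9]
grip_width: 0.0497
grip_force: 20.0
time: 28.87
position: [0.5793, -0.2315, 0.0905]
tool_rot: [0.726, 0.687, -0.001, -0.004]
ft_force: [0.1, 0.7, -0.8]
grip_width: 0.0497
grip_force: 20.0
time: 29.03
position: [0.582, -0.232, 0.0939]
tool_rot: [0.726, 0.688, -0.0, -0.0]
ft_force: [-0.4, 1.1, -0.4]
grip_width: 0.0495
grip_force: 20.0
at [ 582.  -232.    93.9] head -3.1 w 49.5 F [-0.4  1.1 -0.4] g 20.0 t 29.0 q6 -0.5
tr [-1.3, 2.4, 15.9] roll 0.1 rows 0.4
```

```bash
python3 -m creep '[{"translation":[-1,2,8],"roll":0,"gripper":40},{"translation":[-1,2,16],"roll":0,"gripper":40},{"translation":[-1,2,16],"roll":0,"gripper":40},{"translation":[-1,2,16],"roll":0,"gripper":40}]' 20
python3 -m creep '[{"translation":[0,0,0],"roll":0,"gripper":40},{"translation":[-8,0,11],"roll":0,"gripper":40},{"translation":[-14,0,20],"roll":0,"gripper":40},{"translation":[-17,0,32],"roll":0,"gripper":40},{"translation":[-18,0,42],"roll":0,"gripper":40}]' 3
python3 -m creep '[{"translation":[0,0,1.5],"roll":0,"gripper":40},{"translation":[0,0,1.5],"roll":0,"gripper":40},{"translation":[0,0,1.5],"roll":0,"gripper":40}]' 3
python3 go.py
python3 -m creep '[{"translation":[0,0,0],"roll":0,"gripper":72},{"translation":[0,0,0],"roll":0,"gripper":72},{"translation":[0,0,0],"roll":0,"gripper":72},{"translation":[0,0,0],"roll":0,"gripper":72},{"translation":[0,0,0],"roll":0,"gripper":72}]' 3
python3 -m creep '[{"translation":[0,0,-40],"roll":0,"gripper":80},{"translation":[0,0,-80],"roll":0,"gripper":80},{"translation":[0,0,-120],"roll":0,"gripper":80},{"translation":[0,0,-120],"roll":0,"gripper":80}]'
python3 slots.py; python3 go.py
```

```text
time: 29.37
position: [0.5859, -0.236, 0.0792]
tool_rot: [0.726, 0.688, 0.0, 0.003]
ft_force: [1.1, -3.0, 2.4]
grip_width: 0.0497
grip_force: 20.0
time: 29.78
position: [0.5822, -0.2528, 0.0342]
tool_rot: [0.727, 0.687, -0.0, -0.001]
ft_force: [-0.2, -1.0, 0.0]
grip_width: 0.0499
grip_force: 3.0
time: 30.03
position: [0.5824, -0.252, 0.034]
tool_rot: [0.726, 0.687, -0.0, -0.001]
ft_force: [0.2, -0.9, -0.0]
grip_width: 0.0502
grip_force: 3.0
at [ 582.4 -252.    34. ] head -3.2 w 50.2 F [ 0.2 -0.9 -0. ] g 3.0 t 30.0 q6 -0.53
time: 30.45
position: [0.5829, -0.252, 0.0349]
tool_rot: [0.726, 0.687, 0.0, -0.0]
ft_force: [0.3, 0.1, 0.4]
grip_width: 0.0706
grip_force: 0.0
time: 30.78
position: [0.5875, -0.2549, 0.1631]
tool_rot: [0.726, 0.687, 0.002, 0.008]
ft_force: [0.7, -1.0, 0.2]
grip_width: 0.0794
grip_force: 0.0
bay 1 side@30mm frame xy 0.1 4.2
bay 2 side@30mm frame xy 1.7 1.1
bay 3 side@30mm frame xy -0.4 4.0
   tri -14.3 -18.3 z 65.5 0.025318673043810695
at [ 584.  -252.9  157.2] head -3.2 w 79.7 F [-0.8 -0.2 -0.6] g 0.0 t 30.9 q6 -0.53
```

```bash
python3 - <<'E'
from h import *
ims=[cv2.imread("pics/top0.png"),cv2.imread("pics/side0.png")]
def box(lo,hi): return [(x,y,z) for x in(lo[0],hi[0]) for y in(lo[1],hi[1]) for z in(lo[2],hi[2])]
P=np.array(box((-22,-25,0),(22,25,60))+box((-162,-11,21),(-22,11,47)),float)
def world(x,y,yaw):
    a=np.radians(yaw);c,s=np.cos(a),np.sin(a); Q=P.copy(); Q[:,0]=x+c*P[:,0]-s*P[:,1];Q[:,1]=y+s*P[:,0]+c*P[:,1];Q[:,2]+=5; return Q/1000
# score: median colour contrast -> use masks: head = dark reddish, by hue/value
def masks(im):
    H=cv2.cvtColor(im,cv2.COLOR_BGR2HSV); return H
Hs=[masks(i) for i in ims]
for n,im,pts in(("top",ims[0],[(413,325),(455,338),(395,340),(440,360)]),("side",ims[1],[(315,327),(340,365),(300,345)])):
    H=cv2.cvtColor(im,cv2.COLOR_BGR2HSV); print(n,[H[p[1],p[0]].tolist() for p in pts])
out=[]
for (n,im,(x0,y0)) in (("top",ims[0],(380,295)),("side",ims[1],(275,300))):
    z=cv2.resize(im[y0:y0+105,x0:x0+120],None,fx=3.3,fy=3.3,interpolation=cv2.INTER_CUBIC)
    q=(proj(n,world(400.7,-142.7,67.1))-[x0,y0])*3.3
    for k in (0,8):
        cv2.polylines(z,[cv2.convexHull(q[k:k+8].astype(np.float32)).astype(np.int32)],True,(255,0,255) if k==0 else (255,255,0),1)
    out.append(z)
cv2.imwrite("pics/m.png",np.hstack(out))
E
python3 go.py 480 -215 150 -13 385.4 -178.8 110 -22.9
```

```text
top [[12, 164, 101], [15, 124, 162], [14, 134, 129], [15, 123, 139]]
side [[15, 188, 95], [17, 120, 151], [16, 153, 70]]
at [ 584.  -252.9  157.2] head -3.2 w 79.7 F [-0.8 -0.2 -0.6] g 0.0 t 30.9 q6 -0.53
tr [32.1, -106.0, 7.2] roll 9.8 rows 2.7
tr [14.0, -100.3, 40.0] roll 9.9 rows 2.6
```

View pics/m.png

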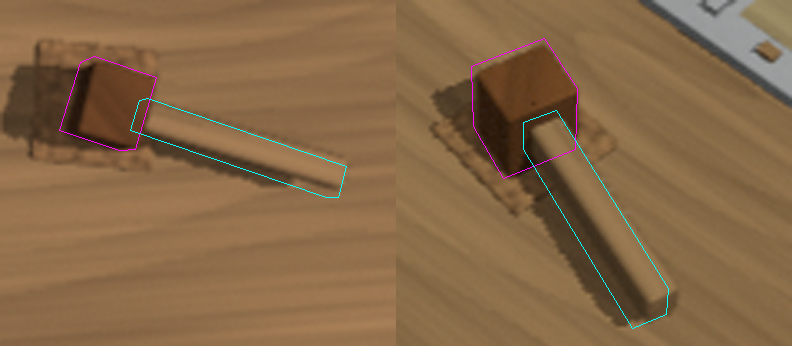

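```bash
python3 -m creep '[{"translation":[11,-36,2],"roll":3.5,"gripper":80},{"translation":[22,-72,4],"roll":7,"gripper":80},{"translation":[32,-106,7],"roll":9.8,"gripper":75},{"translation":[32,-106,7],"roll":9.8,"gripper":70}]' 3
python3 -m creep '[{"translation":[5,-38,5],"roll":3.5,"gripper":66},{"translation":[10,-76,20],"roll":7,"gripper":62},{"translation":[14,-100,40],"roll":9.9,"gripper":60},{"translation":[14,-100,40],"roll":9.9,"gripper":60},{"translation":[14,-100,40],"roll":9.9,"gripper":60}]'
python3 -m creep '[{"translation":[0,0,0],"roll":0,"gripper":60},{"translation":[0,0,0],"roll":0,"gripper":60}]'
python3 slots.py; python3 go.py 385.4 -178.8 39 -22.9
```

```text
time: 31.22
position: [0.4677, -0.2071, 0.1441]
tool_rot: [0.783, 0.622, -0.003, -0.01]
ft_force: [-0.7, 1.5, -0.4]
grip_width: 0.0745
grip_force: 0.0
time: 31.63
position: [0.3818, -0.1765, 0.1061]
tool_rot: [0.833, 0.553, -0.001, -0.003]
ft_force: [1.5, -0.9, 0.2]
grip_width: 0.0606
grip_force: 0.0
time: 31.8
position: [0.3861, -0.1796, 0.1077]
tool_rot: [0.833, 0.553, 0.0, 0.001]
ft_force: [0.3, 0.3, 0.8]
grip_width: 0.0602
grip_force: 0.0
bay 1 side@30mm frame xy -31.5 -7.9
   tri -0.8 7.9 z 0.3 0.0195718675583877
2 None
bay 3 side@30mm frame xy -0.4 4.0
   tri 0.4 4.4 z 29.0 0.0002746548226824859
at [ 385.9 -179.4  107.9] head -22.8 w 59.8 F [-0.3  0.3  0.3] g 0.0 t 31.9 q6 -0.3
tr [0.4, -0.7, 68.9] roll 0.1 rows 1.7
```

```bash
python3 -m creep '[{"translation":[0,-1,35],"roll":0,"gripper":50},{"translation":[0,-1,68],"roll":0,"gripper":45},{"translation":[0,-1,68],"roll":0,"gripper":45},{"translation":[0,-1,68],"roll":0,"gripper":45},{"translation":[0,-1,68],"roll":0,"gripper":45}]' 50
python3 go.py
python3 -m creep '[{"translation":[0,0,0],"roll":0,"gripper":10},{"translation":[0,0,0],"roll":0,"gripper":10},{"translation":[0,0,0],"roll":0,"gripper":10},{"translation":[0,0,0],"roll":0,"gripper":10},{"translation":[0,0,0],"roll":0,"gripper":10}]' 50
python3 -m creep '[{"translation":[0,0,0],"roll":0,"gripper":10},{"translation":[0,0,0],"roll":0,"gripper":10},{"translation":[0,0,0],"roll":0,"gripper":10}]' 50
python3 go.py
```

```text
time: 32.32
position: [0.3842, -0.1784, 0.0405]
tool_rot: [0.833, 0.553, 0.0, 0.001]
ft_force: [-0.0, 0.7, 0.7]
grip_width: 0.0461
grip_force: 0.0
at [ 384.2 -178.4   40.5] head -22.8 w 46.1 F [-0.   0.7  0.7] g 0.0 t 32.3 q6 -0.3
time: 32.73
position: [0.3847, -0.1791, 0.0408]
tool_rot: [0.833, 0.553, 0.001, 0.002]
ft_force: [0.4, -1.8, 8.8]
grip_width: 0.0218
grip_force: 49.9
time: 32.98
position: [0.3847, -0.1791, 0.0407]
tool_rot: [0.833, 0.553, 0.001, 0.002]
ft_force: [0.7, -1.7, 9.5]
grip_width: 0.0215
grip_force: 49.9
at [ 384.7 -179.1   40.7] head -22.9 w 21.5 F [ 0.7 -1.7  9.5] g 49.9 t 33.0 q6 -0.3
```

```bash
python3 -m creep '[{"translation":[0,0,-10],"roll":0,"gripper":10},{"translation":[0,0,-25],"roll":0,"gripper":10},{"translation":[0,0,-45],"roll":0,"gripper":10},{"translation":[0,0,-60],"roll":0,"gripper":10},{"translation":[0,0,-60],"roll":0,"gripper":10}]' 55
python3 go.py 534.6 -343.4 100.7 -22.9
```

```text
time: 33.4
position: [0.3842, -0.1785, 0.1016]
tool_rot: [0.833, 0.553, 0.001, 0.002]
ft_force: [-0.3, -0.3, -3.7]
grip_width: 0.0218
grip_force: 54.9
at [ 384.2 -178.5  101.6] head -22.8 w 21.8 F [-0.3 -0.3 -3.7] g 54.9 t 33.4 q6 -0.3
tr [-93.6, 202.6, 0.9] roll 0.1 rows 5.4
```

```bash
python3 -m creep '[{"translation":[-12,25,0],"roll":0,"gripper":10},{"translation":[-28,60,0],"roll":0,"gripper":10},{"translation":[-44,95,0],"roll":0,"gripper":10},{"translation":[-58,125,0],"roll":0,"gripper":10},{"translation":[-66,143,0],"roll":0,"gripper":10}]' 55
python3 -m creep '[{"translation":[-14,30,0],"roll":0,"gripper":10},{"translation":[-23,50,0],"roll":0,"gripper":10},{"translation":[-27.5,59.5,0],"roll":0,"gripper":10},{"translation":[-27.5,59.5,0],"roll":0,"gripper":10},{"translation":[-27.5,59.5,0],"roll":0,"gripper":10}]'
python3 go.py 534.6 -343.4 82 -22.9
python3 - <<'E'
from h import *
s=viewer.camera("side");t=viewer.camera("top")
cv2.imwrite("pics/p1.png",np.hstack([cv2.resize(s[270:390,360:500],(400,343)),cv2.resize(t[200:320,400:540],(400,343))]))
E
```

```text
time: 33.82
position: [0.4925, -0.2979, 0.0988]
tool_rot: [0.833, 0.553, 0.0, 0.002]
ft_force: [0.2, -0.2, -2.5]
grip_width: 0.0222
grip_force: 54.9
time: 34.23
position: [0.5326, -0.342, 0.0977]
tool_rot: [0.833, 0.553, -0.001, -0.002]
ft_force: [0.7, 0.6, -3.0]
grip_width: 0.0216
grip_force: 54.9
at [ 532.6 -342.    97.7] head -22.9 w 21.6 F [ 0.7  0.6 -3. ] g 54.9 t 34.2 q6 -0.35
tr [-0.5, 2.4, 15.7] roll 0.0 rows 0.4
```

View pics/p1.png

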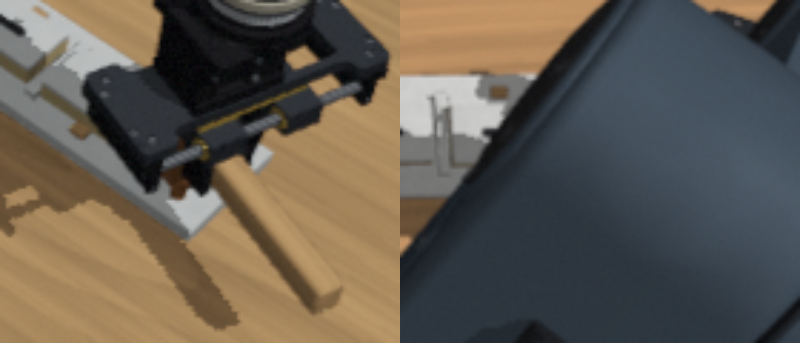

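```bash
python3 -m creep '[{"translation":[0,2,10],"roll":0,"gripper":10},{"translation":[0,2,18],"roll":0,"gripper":10},{"translation":[0,2,24],"roll":0,"gripper":10},{"translation":[0,2,29],"roll":0,"gripper":10},{"translation":[0,2,33],"roll":0,"gripper":10}]' 60
python3 go.py
python3 -m creep '[{"translation":[0,0,2],"roll":0,"gripper":10},{"translation":[0,0,4],"roll":0,"gripper":10},{"translation":[0,0,5],"roll":0,"gripper":10}]' 60
python3 go.py
```

```text
time: 34.75
position: [0.535, -0.3429, 0.0664]
tool_rot: [0.833, 0.553, -0.0, -0.001]
ft_force: [-2.9, 0.6, 4.4]
grip_width: 0.0215
grip_force: 59.9
at [ 535.  -342.9   66.4] head -22.8 w 21.5 F [-2.9  0.6  4.4] g 59.9 t 34.8 q6 -0.35
time: 35.0
position: [0.5351, -0.343, 0.0616]
tool_rot: [0.833, 0.553, -0.0, -0.001]
ft_force: [-3.1, 2.0, 3.1]
grip_width: 0.0217
grip_force: 59.9
at [ 535.1 -343.    61.6] head -22.8 w 21.7 F [-3.1  2.   3.1] g 59.9 t 35.0 q6 -0.35
```

```bash
python3 -m creep '[{"translation":[0,0,1],"roll":0,"gripper":10},{"translation":[0,0,2],"roll":0,"gripper":10},{"translation":[0,0,2],"roll":0,"gripper":10}]' 60
python3 -m creep '[{"translation":[0,0,1],"roll":0,"gripper":10},{"translation":[0,0,2],"roll":0,"gripper":10},{"translation":[0,0,2],"roll":0,"gripper":10}]' 60
python3 go.py
```

```text
time: 35.25
position: [0.5358, -0.3435, 0.0597]
tool_rot: [0.833, 0.553, 0.0, 0.0]
ft_force: [-2.6, 1.4, 3.0]
grip_width: 0.0216
grip_force: 59.9
time: 35.5
position: [0.5358, -0.3438, 0.0593]
tool_rot: [0.833, 0.553, 0.0, 0.0]
ft_force: [-4.2, 3.3, 11.5]
grip_width: 0.0217
grip_force: 59.9
at [ 535.8 -343.8   59.3] head -22.8 w 21.7 F [-4.2  3.3 11.5] g 59.9 t 35.5 q6 -0.35
```

```bash
python3 -m creep '[{"translation":[0,0,1],"roll":0,"gripper":10},{"translation":[0,0,2],"roll":0,"gripper":10},{"translation":[0,0,2],"roll":0,"gripper":10}]' 60
python3 -m creep '[{"translation":[0,0,1.5],"roll":0,"gripper":10},{"translation":[0,0,1.5],"roll":0,"gripper":10}]' 60
python3 -m creep '[{"translation":[0,0,-12],"roll":0,"gripper":10},{"translation":[0,0,-30],"roll":0,"gripper":10},{"translation":[0,0,-40],"roll":0,"gripper":10},{"translation":[0,0,-40],"roll":0,"gripper":10},{"translation":[0,0,-40],"roll":0,"gripper":10}]' 60
python3 go.py 594.4 -346.7 94 -22.9
```

```text
time: 35.75
position: [0.5359, -0.3447, 0.0584]
tool_rot: [0.833, 0.553, -0.0, 0.001]
ft_force: [-6.0, 2.2, 16.3]
grip_width: 0.0216
grip_force: 60.0
time: 35.92
position: [0.5357, -0.3455, 0.0573]
tool_rot: [0.833, 0.553, -0.001, 0.002]
ft_force: [-7.3, 0.7, 18.2]
grip_width: 0.0217
grip_force: 60.0
time: 36.33
position: [0.5365, -0.3443, 0.0944]
tool_rot: [0.833, 0.553, 0.0, 0.001]
ft_force: [0.0, 0.2, -3.1]
grip_width: 0.0214
grip_force: 60.0
at [ 536.5 -344.3   94.4] head -22.9 w 21.4 F [ 0.   0.2 -3.1] g 60.0 t 36.3 q6 -0.35
tr [20.3, 54.3, 0.4] roll 0.0 rows 1.4
```

```bash
python3 -m creep '[{"translation":[10,27,0],"roll":0,"gripper":10},{"translation":[20,54,0],"roll":0,"gripper":10},{"translation":[20,54,0],"roll":0,"gripper":10},{"translation":[20,54,0],"roll":0,"gripper":10}]' 60
python3 -m creep '[{"translation":[0,0,10],"roll":0,"gripper":10},{"translation":[0,0,17],"roll":0,"gripper":10},{"translation":[0,0,22],"roll":0,"gripper":10},{"translation":[0,0,27],"roll":0,"gripper":10},{"translation":[0,0,31],"roll":0,"gripper":10}]' 60
python3 go.py
python3 -m creep '[{"translation":[0,0,2],"roll":0,"gripper":10},{"translation":[0,0,4],"roll":0,"gripper":10},{"translation":[0,0,5],"roll":0,"gripper":10},{"translation":[0,0,5],"roll":0,"gripper":10}]' 60
python3 -m creep '[{"translation":[0,0,1.5],"roll":0,"gripper":10},{"translation":[0,0,3],"roll":0,"gripper":10},{"translation":[0,0,3],"roll":0,"gripper":10}]' 60
python3 go.py
```

```text
time: 36.67
position: [0.5943, -0.3459, 0.0926]
tool_rot: [0.833, 0.554, -0.0, -0.0]
ft_force: [-0.2, 0.1, -3.5]
grip_width: 0.0214
grip_force: 60.0
time: 37.08
position: [0.5919, -0.3458, 0.0628]
tool_rot: [0.833, 0.553, -0.001, -0.001]
ft_force: [-3.4, 1.0, 2.8]
grip_width: 0.0213
grip_force: 60.0
at [ 591.9 -345.8   62.8] head -22.9 w 21.3 F [-3.4  1.   2.8] g 60.0 t 37.1 q6 -0.29
time: 37.42
position: [0.5934, -0.3464, 0.0582]
tool_rot: [0.833, 0.553, 0.0, 0.0]
ft_force: [-1.4, 1.1, 1.1]
grip_width: 0.0212
grip_force: 60.0
time: 37.67
position: [0.5935, -0.3467, 0.0576]
tool_rot: [0.833, 0.553, 0.0, 0.001]
ft_force: [-5.4, 1.1, 13.1]
grip_width: 0.0215
grip_force: 60.0
at [ 593.5 -346.7   57.6] head -22.8 w 21.5 F [-5.4  1.1 13.1] g 60.0 t 37.7 q6 -0.29
```

Push a bit more, then lift, pull aside and measure both pegs' heights.

```bash
python3 -m creep '[{"translation":[0,0,1.5],"roll":0,"gripper":10},{"translation":[0,0,3],"roll":0,"gripper":10},{"translation":[0,0,3],"roll":0,"gripper":10}]' 60
python3 -m creep '[{"translation":[0,0,-12],"roll":0,"gripper":10},{"translation":[0,0,-35],"roll":0,"gripper":10},{"translation":[0,0,-65],"roll":0,"gripper":10},{"translation":[0,0,-65],"roll":0,"gripper":10},{"translation":[0,0,-65],"roll":0,"gripper":10}]' 60
python3 go.py 534 -343 120 -22.9 384.7 -179.1 120 -22.9
```

```text
time: 37.92
position: [0.5932, -0.3479, 0.0559]
tool_rot: [0.833, 0.553, -0.001, 0.001]
ft_force: [-7.8, 0.5, 17.3]
grip_width: 0.0214
grip_force: 60.0
time: 38.33
position: [0.5951, -0.3474, 0.1188]
tool_rot: [0.833, 0.553, 0.001, 0.003]
ft_force: [-0.1, 0.3, -4.0]
grip_width: 0.0212
grip_force: 60.0
at [ 595.1 -347.4  118.8] head -22.9 w 21.2 F [-0.1  0.3 -4. ] g 60.0 t 38.3 q6 -0.29
tr [-19.7, -58.0, -1.2] roll 0.0 rows 1.5
tr [92.9, -201.3, -0.0] roll 0.0 rows 5.3
```

```bash
python3 -m creep '[{"translation":[8,-28,0],"roll":0,"gripper":10},{"translation":[18,-65,0],"roll":0,"gripper":10},{"translation":[28,-102,0],"roll":0,"gripper":10},{"translation":[38,-138,0],"roll":0,"gripper":10},{"translation":[48,-170,0],"roll":0,"gripper":10}]' 60
python3 -m creep '[{"translation":[9,-35,0],"roll":0,"gripper":10},{"translation":[18,-65,0],"roll":0,"gripper":10},{"translation":[25,-89,0],"roll":0,"gripper":10},{"translation":[25,-89,0],"roll":0,"gripper":10},{"translation":[25,-89,0],"roll":0,"gripper":10}]' 60
python3 - <<'E'
from h import *
C={}
for n in("side","top"):
    im=viewer.camera(n); H=cv2.cvtColor(im,cv2.COLOR_BGR2HSV); C[n]=[]
    for P in ([.550,-.3066,.024],[.610,-.3099,.024]):
        c=proj(n,P)[0]; x,y=c.astype(int); r=H[y-10:y+11,x-10:x+11].astype(int); m=((r[...,1]>140)&(r[...,0]<14)).astype(np.uint8)
        k,l,st,ce=cv2.connectedComponentsWithStats(m); i=1+np.argmax(st[1:,4]) if k>1 else 0
        C[n].append(ce[i]+[x-10,y-10]); print(n,c.round(1),C[n][-1].round(1),st[i])
for a,b in zip(C["side"],C["top"]): print(tri(a,b))
E
python3 slots.py; python3 go.py 384.7 -179.1 44 -22.9
```

```text
time: 38.75
position: [0.4523, -0.2335, 0.1153]
tool_rot: [0.833, 0.553, -0.001, -0.002]
ft_force: [0.4, 0.5, -3.3]
grip_width: 0.0215
grip_force: 60.0
time: 39.17
position: [0.3812, -0.1766, 0.1161]
tool_rot: [0.833, 0.553, -0.0, -0.002]
ft_force: [0.8, -0.9, -2.6]
grip_width: 0.0219
grip_force: 60.0
side [421.5 334.3] [419.2 337.5] [ 7 12  3  4  6]
side [438.8 318.1] [439.2 322.6] [10 14  4  2  5]
top [473.7 258. ] [473.  257.4] [ 6  6  9  8 58]
top [471.6 233.3] [471.1 232.7] [ 6  6  9  8 55]
(array([ 0.55049535, -0.3058753 ,  0.01419435]), np.float64(0.007025547749543363))
(array([ 0.61394676, -0.31264849,  0.0084625 ]), np.float64(0.0029889101552702806))
bay 1 side@30mm frame xy -24.4 -1.0
   tri -2.3 8.0 z 11.2 0.017753944651879544
2 None
bay 3 side@30mm frame xy -0.4 4.0
   tri 0.4 4.4 z 29.0 0.0002746548226824859
at [ 384.3 -179.5  116.8] head -22.9 w 21.6 F [ 0.5 -0.  -2.8] g 60.0 t 39.4 q6 -0.3
tr [0.6, 0.2, 72.8] roll 0.0 rows 1.7
```

```bash
cat > pegs.py <<'E'
from h import *
def run(ims,z):
    C={}
    for n,im in ims.items():
        H=cv2.cvtColor(im,cv2.COLOR_BGR2HSV); C[n]=[]
        for P in ([.5505,-.3062,z],[.610,-.3097,z]):
            x,y=proj(n,P)[0].astype(int); r=H[y-9:y+10,x-9:x+10].astype(int); m=((r[...,1]>150)&(r[...,0]<19)).astype(np.uint8)
            k,l,st,ce=cv2.connectedComponentsWithStats(m); i=1+np.argmax(st[1:,4]); C[n].append(np.array([st[i,0]+(st[i,2]-1)/2+x-9,st[i,1]+3.0+y-9]) if n=="side" else ce[i]+[x-9,y-9]); print(n,C[n][-1].round(1),st[i])
    for a,b in zip(C["side"],C["top"]): p,e=tri(a,b); print((p*1000).round(1),round(e*1000,1))
run({n:cv2.imread(f"pics/{n}0.png") for n in("side","top")},.04)
run({n:viewer.camera(n) for n in("side","top")},.024)
E
python3 pegs.py
```

```text
side [423. 329.] [ 5  6 11 13 91]
side [441. 312.] [ 6  5 11 14 97]
top [474.9 256.3] [ 5  6  9  8 57]
top [472.8 231.3] [ 5  5  9  9 58]
[ 552.  -306.    38.6] 1.5
[ 612.5 -309.4   40.3] 3.2
side [422.5 334. ] [ 6  6 10  9 75]
side [439.5 318. ] [ 6  6 10  9 69]
top [473.2 257.3] [ 5  6  9  8 55]
top [471.1 232.7] [ 5  5  9  8 54]
[ 552.7 -306.7   22.3] 1.3
[ 612.5 -309.9   21.8] 1.0
```

```bash
python3 -m creep '[{"translation":[0.5,0,30],"roll":0,"gripper":10},{"translation":[0.5,0,55],"roll":0,"gripper":10},{"translation":[0.5,0,66],"roll":0,"gripper":10},{"translation":[0.5,0,72],"roll":0,"gripper":10},{"translation":[0.5,0,72],"roll":0,"gripper":10}]' 60
python3 go.py 384.7 -179.1 40.7 -22.9
```

```text
time: 39.88
position: [0.3832, -0.178, 0.044]
tool_rot: [0.833, 0.553, -0.0, -0.001]
ft_force: [0.0, 0.5, -3.2]
grip_width: 0.0211
grip_force: 60.0
at [ 383.2 -178.    44. ] head -22.9 w 21.1 F [ 0.   0.5 -3.2] g 60.0 t 39.9 q6 -0.3
tr [-0.4, 1.8, 3.3] roll 0.0 rows 0.1
```

```bash
python3 -m creep '[{"translation":[0,1,1.5],"roll":0,"gripper":10},{"translation":[0,1,3],"roll":0,"gripper":10},{"translation":[0,1,3],"roll":0,"gripper":10},{"translation":[0,1,3],"roll":0,"gripper":10}]' 60
python3 go.py
python3 -m creep '[{"translation":[0,0,0.5],"roll":0,"gripper":10},{"translation":[0,0,0.5],"roll":0,"gripper":10},{"translation":[0,0,0.5],"roll":0,"gripper":10},{"translation":[0,0,0.5],"roll":0,"gripper":10}]' 3
python3 go.py
python3 -m creep '[{"translation":[0,0,0],"roll":0,"gripper":26},{"translation":[0,0,0],"roll":0,"gripper":30},{"translation":[0,0,0],"roll":0,"gripper":40},{"translation":[0,0,0],"roll":0,"gripper":50},{"translation":[0,0,0],"roll":0,"gripper":60}]' 3
python3 -m creep '[{"translation":[0,0,0],"roll":0,"gripper":60},{"translation":[0,0,-20],"roll":0,"gripper":60},{"translation":[0,0,-55],"roll":0,"gripper":60},{"translation":[0,0,-95],"roll":0,"gripper":60},{"translation":[0,0,-120],"roll":0,"gripper":60}]' 3
python3 go.py 340 200 230 30
```

```text
time: 40.22
position: [0.3845, -0.1786, 0.0428]
tool_rot: [0.833, 0.553, 0.0, 0.001]
ft_force: [-0.2, 0.3, -4.1]
grip_width: 0.0214
grip_force: 60.0
at [ 384.5 -178.6   42.8] head -22.9 w 21.4 F [-0.2  0.3 -4.1] g 60.0 t 40.2 q6 -0.3
time: 40.55
position: [0.3843, -0.1786, 0.042]
tool_rot: [0.833, 0.553, 0.0, 0.001]
ft_force: [-0.9, -0.8, -0.5]
grip_width: 0.0216
grip_force: 3.0
at [ 384.3 -178.6   42. ] head -22.9 w 21.6 F [-0.9 -0.8 -0.5] g 3.0 t 40.5 q6 -0.3
time: 40.97
position: [0.384, -0.1782, 0.0417]
tool_rot: [0.833, 0.553, -0.0, -0.0]
ft_force: [-0.7, -1.1, 0.2]
grip_width: 0.0427
grip_force: 0.0
time: 41.38
position: [0.3844, -0.1784, 0.1641]
tool_rot: [0.833, 0.553, 0.0, 0.001]
ft_force: [-0.0, -0.1, -0.5]
grip_width: 0.0596
grip_force: 0.0
at [ 384.4 -178.4  164.1] head -22.9 w 59.6 F [-0.  -0.1 -0.5] g 0.0 t 41.4 q6 -0.3
tr [331.5, -187.9, -65.9] roll -52.9 rows 9.3
```

```bash
python3 go.py 420 10 220 -5 360 200 240 30
python3 -m creep '[{"translation":[38,-5,-15],"roll":-3,"gripper":60},{"translation":[76,-11,-30],"roll":-7,"gripper":60},{"translation":[114,-17,-45],"roll":-12,"gripper":60},{"translation":[150,-25,-56],"roll":-17.9,"gripper":60},{"translation":[187,-40,-56],"roll":-17.9,"gripper":60}]' 3
python3 go.py 360 200 240 30
```

```text
at [ 384.4 -178.4  164.1] head -22.9 w 59.6 F [-0.  -0.1 -0.5] g 0.0 t 41.4 q6 -0.3
tr [187.5, -40.3, -55.9] roll -17.9 rows 4.8
tr [184.0, -76.3, -20.0] roll -35.0 rows 4.9
time: 41.8
position: [0.4225, 0.0104, 0.2199]
tool_rot: [0.736, 0.677, 0.002, 0.003]
ft_force: [0.7, -0.7, 0.8]
grip_width: 0.0598
grip_force: 0.0
at [422.5  10.4 219.9] head -4.8 w 59.8 F [ 0.7 -0.7  0.8] g 0.0 t 41.8 q6 -0.16
tr [183.7, -78.2, -20.1] roll -34.8 rows 4.9
```

```bash
python3 -m creep '[{"translation":[37,-15,-4],"roll":-7,"gripper":60},{"translation":[74,-31,-8],"roll":-14,"gripper":60},{"translation":[110,-46,-12],"roll":-21,"gripper":60},{"translation":[147,-62,-16],"roll":-28,"gripper":60},{"translation":[183,-78,-20],"roll":-34.8,"gripper":60}]' 3
python3 -m creep '[{"translation":[0,0,0],"roll":0,"gripper":60},{"translation":[0,0,0],"roll":0,"gripper":60},{"translation":[0,0,0],"roll":0,"gripper":60}]' 3
python3 slots.py; python3 pegs.py | tail -2
python3 - <<'E'
from h import *
for n in("top","side"):
    im=viewer.camera(n); a=cv2.imread(f"pics/{n}0.png")
    for th in("mallet","mug","coffeepot"): print(n,th,[(np.round(d["bbox"]).tolist(),round(d["p"],2)) for d in viewer.recognise(n,th)][:3])
    # image shift of mallet region: registration with the start picture
    x0,y0,w,h=((395,305,95,52) if n=="top" else (294,310,70,90))
    r=cv2.matchTemplate(im,a[y0:y0+h,x0:x0+w],cv2.TM_CCOEFF_NORMED); _,v,_,l=cv2.minMaxLoc(r); print(n,"shift px",l[0]-x0,l[1]-y0,round(v,3), "mean diff", float(cv2.absdiff(im,a)[y0:y0+h,x0:x0+w].mean()))
E
```

```text
time: 42.22
position: [0.3566, 0.2003, 0.2378]
tool_rot: [0.499, 0.867, -0.0, -0.0]
ft_force: [0.5, 0.5, 0.2]
grip_width: 0.0602
grip_force: 0.0
time: 42.47
position: [0.3577, 0.1986, 0.2376]
tool_rot: [0.501, 0.865, -0.0, 0.0]
ft_force: [-0.6, 0.1, -0.2]
grip_width: 0.0598
grip_force: 0.0
bay 1 side@30mm frame xy 0.4 4.6
   tri 0.7 4.2 z 30.2 0.0010715139844004807
bay 2 side@30mm frame xy 1.8 0.5
   tri 1.8 0.4 z 30.1 0.0002320786175399298
bay 3 side@30mm frame xy -0.3 3.4
   tri 0.7 4.2 z 28.5 0.00014290635545348266
[ 552.7 -306.6   22.1] 1.6
[ 612.5 -309.9   21.8] 1.0
top mallet [([400.0, 314.0, 83.0, 44.0], 0.8)]
top mug [([384.0, 148.0, 48.0, 48.0], 0.69), ([306.0, 146.0, 39.0, 47.0], 0.67)]
top coffeepot [([220.0, 142.0, 84.0, 57.0], 0.81), ([383.0, 149.0, 52.0, 46.0], 0.71)]
top shift px -1 2 0.916 mean diff 10.645209176788125
side mallet [([299.0, 317.0, 55.0, 81.0], 0.6), ([296.0, 240.0, 160.0, 113.0], 0.31), ([409.0, 216.0, 49.0, 49.0], 0.16)]
side mug [([406.0, 214.0, 51.0, 50.0], 0.71), ([347.0, 174.0, 35.0, 56.0], 0.65), ([342.0, 266.0, 44.0, 32.0], 0.33)]
side coffeepot [([298.0, 128.0, 45.0, 79.0], 0.83)]
side shift px -2 1 0.932 mean diff 9.054708994708994
```

```bash
python3 - <<'E'
from h import *
S={}
for n,regs in(("top",{"head":(400,311,28,30),"end":(462,332,26,20)}),("side",{"head":(298,313,34,38),"end":(335,365,26,32)})):
    im=viewer.camera(n); a=cv2.imread(f"pics/{n}0.png")
    for k,(x,y,w,h) in regs.items():
        big=cv2.resize(im[y-12:y+h+12,x-12:x+w+12],None,fx=4,fy=4,interpolation=cv2.INTER_CUBIC); t=cv2.resize(a[y:y+h,x:x+w],None,fx=4,fy=4,interpolation=cv2.INTER_CUBIC)
        _,v,_,l=cv2.minMaxLoc(cv2.matchTemplate(big,t,cv2.TM_CCOEFF_NORMED)); S[n,k]=np.array([l[0]/4-12,l[1]/4-12]); print(n,k,S[n,k],round(v,3))
for k,P in(("head",[.4007,-.1427,.065]),("end",[.3377,-.292,.052])):
    P=np.array(P); p0,_=tri(*[proj(n,P)[0] for n in("side","top")]); p1,e=tri(*[proj(n,P)[0]+S[n,k] for n in("side","top")]); print(k,"moved mm",((p1-p0)*1000).round(1),round(e*1000,1))
E
```

```text
top head [-0.25  0.75] 0.969
top end [-0.75  3.25] 0.954
side head [-1.   0.5] 0.983
side end [-3.5  1.5] 0.976
head moved mm [-1.8  0.8 -0.5] 0.5
end moved mm [-6.9  2.7  0.3] 0.1
```

```bash
python3 -c "
from rig import hand_in
print(hand_in())"
```

```text
the job is handed in; nothing more can be done
None
```

The job is handed in, with no verdict returned: by camera, all three fronts lie flat, painted face up, in separate bays; both pegs then went home under the mallet (caps about 22 mm above the table, 24 nominal); the mallet stands level on its mat within 2 mm of its start, its handle turned 2–3°; and the crockery looks unmoved.

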